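# Shut the jiko's draught with the fire hook

### The job

The jiko is hot, so bank its fire with the fire hook: pick the hook up off the bricks, reach over the wind guard with it, hook the pin of the draught shutter from behind and draw the shutter home until you feel it seat on its stop, holding it there a moment with a light pull of about 10 N. Then lay the hook back on the bricks with its toe hanging over an edge as before. Do not strain the thin shutter, keep your hand off the jiko, leave its ash drawer shut and disturb nothing else.

Things in the scene. Friction and masses are not known exactly. Their poses are not given: they have to be found in the camera images.
- hook_grip (a point): Centre of the fire hook's handle, a flat upright wooden grip 150 long (x), 16 wide (y), 30 high (z), mm: 15 above its underside, 265 behind the axis of the toe. The hook balances 107 ahead of this point. x runs along the rod towards the toe, z is up, the toe points to -z. At first the hook lies level on top of the bricks.
- hook_toe (a point): The lowest end of the hook's toe, 265 mm ahead (x) of the handle's centre and 125 mm below it (110 mm below the handle's underside). Axes as hook_grip.
- hook: The fire hook as a whole, 0.225 kg: from the handle's front end an 8 mm round steel rod runs 190 mm on, flush with the handle's underside, and is then bent square down into the toe. Origin in the middle of the handle's underside, axes as hook_grip.
- bricks: Two clay bricks stacked flat, fixed, 215 (x) by 102 (y) by 130 high (mm); origin at the centre of the underside. The hook lies along their x, its toe hanging over the +x end, about 20 mm clear of the slab, its handle jutting out at the other end.
- jiko: Tall charcoal stove, fixed, hot: a square steel box 260 by 260 mm, 240 high, a round fire bowl on top (292 across, 354 to the pot rests), a grill grate leaning on its -y side. Origin on the slab under its centre; its front looks to -x (at x = -130), +y is the way the shutter shuts. On the front: an ash drawer (bar handle 42 off the face, 79 above the slab) and the draught shutter above it.
- shutter: Draught shutter, a steel plate 92 (y) by 66 high, origin at its centre, sliding along the jiko's y in hand-riveted rails. At jiko y = 0 to 0.040 m at first; its stop, fully shut, is somewhere from 0.060 to 0.080, differing from stove to stove, to be felt. It rubs with 3 N, stays where left, is seated by a steady 5 N or more on its stop, and bends over 15 N.
- shutter_pin (a point): The shutter's pin, a 10 mm round steel bar sticking straight out (to the jiko's -x) from the plate's centre to a 20 mm ball knob, whose far side is 76 mm from the plate. This point is on the pin's axis, 30 mm out from the plate, 155 mm above the slab; the pin is bare for 24 mm either side. Axes as jiko.
- screen: Wind guard: a loose galvanised sheet standing on two feet, 300 wide (y), 200 high, 8 mm thick at its rolled top edge, feet 100 mm deep (x); 1.6 kg. Origin under its middle. It stands upright beside the jiko, across the way to the pin, 55 to 65 mm off the jiko's +y side and jutting out past its front. Its top edge is 45 mm above the pin.
- ash_drawer (a joint): Travel of the jiko's ash drawer, m: 0 shut, grows as it is pulled out. To be left shut.
- tub: Clear plastic tub with its lid snapped on, 140 by 190 by 95 mm; origin under its centre. To be left alone.
- pot_lid: Aluminium pot lid, 224 mm across, 51 to the top of its knob; origin under its centre. To be left alone.
- tongs: Spring-hinged metal tongs, 270 mm long, 18 high, lying on the slab; origin under their middle. To be left alone.
Things that resemble listed ones, but are neither listed nor needed, are in the scene too. Leave any yellow look-alike of the bricks alone.

How it is judged:
By the outcome, as a careful person would: the job done as asked, in the order asked, and still so for the second after the job is handed in, with the robot touching nothing.
It also fails if it takes over 64 s, if anything falls off the work surface, if the arm or the gripper's body presses on something with over 40 N, if the wrist force passes 120 N, or if a joint passes its speed limit or range.

### The arm

A 6-joint arm with a two-finger parallel gripper is mounted at the origin on the work surface. World frame = base frame: x ahead of the robot, y to its left, z up, the work surface at z = 0. Lengths are in m, angles in rad, forces in N, time in s.
With the tool pointing down it reaches from about 0.35 to 0.775 m from the base axis. Payload 7.3 kg.
Tool frame: the origin (TCP) lies between the finger pads; the fingertips stand robot.tcp_to_tips ahead of it and the grasp point (between the pads) lies 2 mm behind it (robot.tcp_to_tips is the distance from the TCP to the fingertips, in m); y points along the fingers, x is the direction in which the jaws open and shut, and the axes are right-handed (so a half turn about y gives the same grasp; the last joint's range is limited). The gripper opens to 92 mm and grips with 3 to 60 N. Pads are 19 mm wide; open, the fingers measure 130 mm over their backs; the gripper's body (75 mm by 190 mm) begins 47 mm behind the grasp point.
Start: joints at [1.177, 0.342, 1.524, -0, 1.275, -0.146], TCP at [0.129, 0.509, 0.244] pointing down, gripper open.
Joint ranges: [-2.53, 2.53], [-0.77, 2.02], [0.04, 2.7], [-1, 4.14], [0.28, 2.66], [-3.11, 3.11]. Speed limits (rad/s): [2.57, 2.57, 3.14, 3.14, 3.14, 3.14].

### API

Orientations are given as [roll, pitch, yaw] about the fixed x, y, z axes, in that order (R = Rz(yaw) Ry(pitch) Rx(roll)).
In Python, from cell import status, read_camera, get_calibration, robot gives the robot as it stands.
- The arm moves only by the shell command python3 -m creep 'ROWS' [FORCE]. ROWS is JSON, a list of rows, each an object of numbers: "dx", "dy", "dz": the shift along the tool's x, y, z in m; "rx", "ry", "rz": the turn, a rotation vector about the tool's x, y, z in rad; "gripper": the opening, from 0 (shut) to 1 (fully open). A call has 1 to 20 rows; each row is the pose to reach, as a shift and turn from the pose commanded when the call began, along the tool's axes at that moment; what a row does not reach only later rows make up. A row lasts 1/8 s, in which the tool goes at most 62.5 mm and 10.7 degrees, less where a joint would pass 70% of its speed; a pose out of reach is approached as far as the arm can. A call with a gripper value outside its range is refused whole. The fingers move at their own pace and stop on an object; FORCE is the grip in N (left out, the last holds). Time passes only in rows, so rows that repeat a pose let the fingers close. It gives the time, the measured TCP pose, the force and the opening at its end, in the units of the state.
- status.observe(): the state, without advancing time (a new reading comes with each control period).
- read_camera(name): name is "scene" or "top" or "wrist"; returns (picture, depth): 400x640x3 uint8, red, green, blue; 400x640 float32, m along the optical axis (not along the pixel's ray), 0 where there is no reading.
- get_calibration(name): a dict with "fx", "fy", "cx", "cy" (pixels), "xyz" and "rotation" of the camera in the world; the wrist camera has in their place "mount" (4x4, takes a point from camera to tool coordinates, whose origin is the TCP and whose axes are the tool frame's). Camera axes: x right, y down, z forward; pixel columns grow to the right and rows downward; lengths in m; the calibration is good to about 2 mm. A picture is of the moment at which its call begins: read the wrist's pose just before it. get_calibration takes no time and is no camera call.
- robot.hand_in(): hands the job in, once; it reports no verdict.
The state is a dict: "time": time; "qpos": joint angles; "qvel": joint speeds; "joint_efforts": joint torques, N m; "tool_pos": TCP position; "tool_rot": TCP orientation; "contact_force": force on the tool from outside, world axes, zero at the start; "torque": the same for the moment, N m; "opening": finger opening in m.
Only numpy, scipy, OpenCV 4.12 (cv2) and the standard library are available. Lean on these libraries where they do the work, as an engineer would, in place of code of your own. Each camera call takes 0.05 s, during which the arm holds its last target.

## Working session

There is one attempt and no reset: what is moved stays moved. The work goes in short steps, Python scripts to look and compute and a shell command to move; the robot and the scene stay as the last step left them, time stands still between calls to the robot, and variables do not carry over. Pictures are saved under pics/ and viewed, and the job is handed in when it is done.

```bash
ls; mkdir -p pics; python3 - <<'E'
from cell import status, read_camera, get_calibration, robot
import cv2, numpy as np
print(status.observe()); print(robot.tcp_to_tips)
for n in ["scene","top","wrist"]:
    p,d=read_camera(n); cv2.imwrite(f"pics/{n}0.png",p[:,:,::-1]); np.save(f"pics/{n}0.npy",d)
    print(n,get_calibration(n))
E
```

```text
pics
{'time': 0.0, 'qpos': array([ 1.17702872e+00,  3.42711098e-01,  1.52499774e+00,  2.10990559e-05,
        1.27537959e+00, -1.46022533e-01]), 'qvel': array([ 2.26377057e-04,  2.33613987e-03,  2.44240368e-05, -1.97813195e-03,
        8.47920339e-04,  1.08205735e-03]), 'joint_efforts': array([ 3.94709195e-04, -4.31246066e+01, -2.44222945e+01,  7.18459021e-02,
        5.59537194e-02, -1.19959127e-04]), 'tool_pos': array([0.12858151, 0.50863256, 0.2430577 ]), 'tool_rot': array([-1.57055872e+00,  1.47691629e-03,  1.32304528e+00]), 'contact_force': array([-0.01751167, -0.63302677, -0.08639956]), 'torque': array([ 0.02371599,  0.0382839 , -0.05376957]), 'opening': 0.09195274198322637}
0.017
scene {'fx': 397.3288844170872, 'fy': 397.3288844170872, 'cx': 322.051553583723, 'cy': 194.5397971563625, 'xyz': array([ 1.43154172, -0.3839475 ,  0.8598647 ]), 'rotation': array([-2.23292317, -0.0174689 ,  1.28271657])}
top {'fx': 385.3996148117942, 'fy': 385.3996148117942, 'cx': 318.61925841161326, 'cy': 194.29412380351272, 'xyz': array([ 0.38781021, -0.09916653,  1.12795123]), 'rotation': array([-2.97790082, -0.02278029, -1.58872939])}
wrist {'fx': 275.97445441397366, 'fy': 275.97445441397366, 'cx': 320.69973996754726, 'cy': 198.53625829316343, 'mount': array([[ 9.99997854e-01,  1.27518373e-03, -1.63306272e-03,
        -3.53510863e-04],
       [ 1.91883551e-03, -2.72606101e-01,  9.62123813e-01,
        -1.42093199e-01],
       [ 7.81701773e-04, -9.62124882e-01, -2.72607962e-01,
         7.15362469e-02],
       [ 0.00000000e+00,  0.00000000e+00,  0.00000000e+00,
         1.00000000e+00]])}
```

View pics/scene0.png

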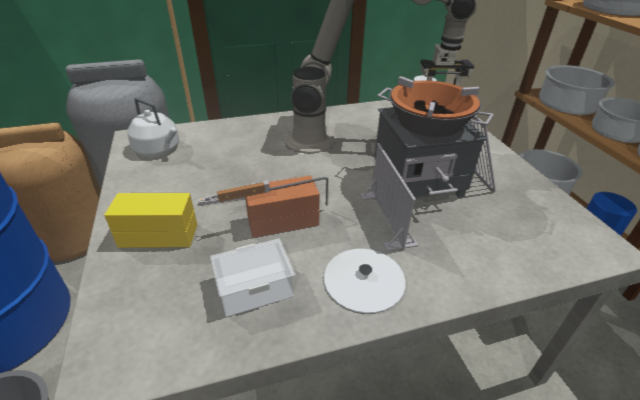

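View pics/top0.png

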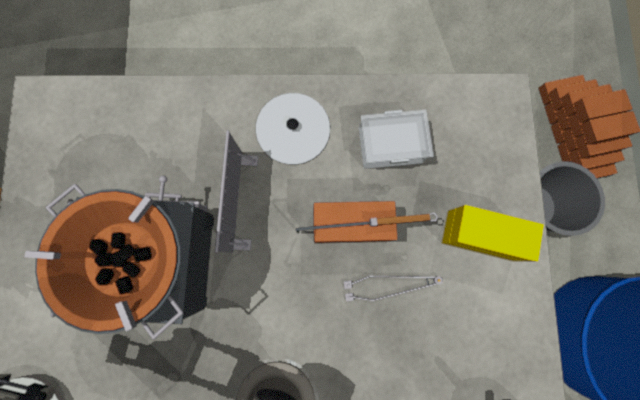

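View pics/wrist0.png

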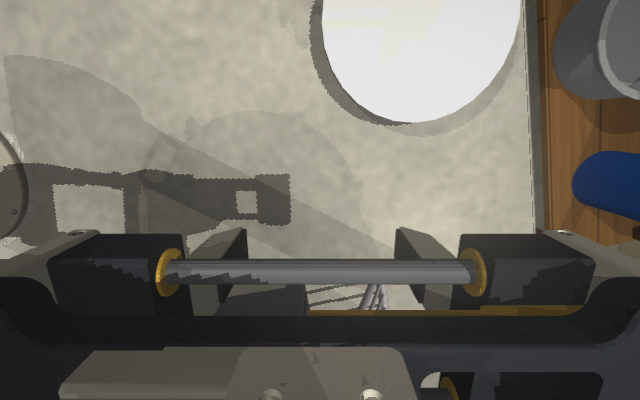

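```bash
cat > h.py <<'E'
import numpy as np, cv2
from cell import status, read_camera, get_calibration, robot
from scipy.spatial.transform import Rotation as R
def pose(n,st=None):
    c=get_calibration(n)
    if 'mount' in c:
        T=np.eye(4);T[:3,:3]=R.from_euler('xyz',st['tool_rot']).as_matrix();T[:3,3]=st['tool_pos'];T=T@c['mount']
    else:
        T=np.eye(4);T[:3,:3]=R.from_euler('xyz',c['rotation']).as_matrix();T[:3,3]=c['xyz']
    return c,T
def cloud(n,d,st=None):
    c,T=pose(n,st);v,u=np.mgrid[:d.shape[0],:d.shape[1]]
    P=np.stack([(u-c['cx'])/c['fx']*d,(v-c['cy'])/c['fy']*d,d],-1)@T[:3,:3].T+T[:3,3]
    P[d<=0]=np.nan;return P
def ray(n,u,v,z,st=None):  # intersect pixel ray with plane z
    c,T=pose(n,st);r=T[:3,:3]@np.array([(u-c['cx'])/c['fx'],(v-c['cy'])/c['fy'],1]);return T[:3,3]+r*(z-T[2,3])/r[2]
def proj(n,p,st=None):
    c,T=pose(n,st);q=T[:3,:3].T@(np.array(p)-T[:3,3]);return [c['cx']+c['fx']*q[0]/q[2],c['cy']+c['fy']*q[1]/q[2]]
E
python3 - <<'E'
from h import *
np.set_printoptions(precision=4,suppress=True)
t=np.load('pics/top0.npy');s=np.load('pics/scene0.npy');T=cloud('top',t);S=cloud('scene',s)
for u,v in [(450,330),(320,210),(390,210),(320,236),(390,236),(404,220),(425,218),(340,225),(305,229),(374,222),(220,190),(163,185),(210,240)]: print('top',u,v,T[v,u])
for u,v in [(290,205),(310,190),(260,190),(230,192),(327,200),(315,182),(440,185),(436,165),(415,170),(395,190),(400,240),(378,160),(416,243)]: print('sc',u,v,S[v,u])
a=cv2.imread('pics/top0.png');cv2.imwrite('pics/t1.png',cv2.resize(a[180:280,200:460],None,fx=3,fy=3,interpolation=2))
cv2.imwrite('pics/t2.png',cv2.resize(a[100:360,20:280],None,fx=2.2,fy=2.2,interpolation=2))
a=cv2.imread('pics/scene0.png');cv2.imwrite('pics/s1.png',cv2.resize(a[60:260,180:510],None,fx=2.4,fy=2.4,interpolation=2))
E
```

```text
top 450 330 [ 0.1797 -0.4929 -0.0013]
top 320 210 [ 0.5105 -0.1277  0.1314]
top 390 210 [ 0.5076 -0.3105  0.1326]
top 320 236 [ 0.4432 -0.1265  0.1303]
top 390 236 [ 0.4401 -0.3075  0.1314]
top 404 220 [ 0.4783 -0.3389  0.1605]
top 425 218 [ 0.4824 -0.3925  0.1614]
top 340 225 [ 0.4698 -0.178   0.1411]
top 305 229 [ 0.4613 -0.0881  0.1379]
top 374 222 [ 0.4743 -0.2624  0.1615]
top 220 190 [ 0.5907  0.1631 -0.    ]
top 163 185 [0.5767 0.2695 0.1605]
top 210 240 [0.4421 0.1777 0.0419]
sc 290 205 [ 0.5286 -0.2025  0.1036]
sc 310 190 [ 0.5068 -0.1347  0.1305]
sc 260 190 [ 0.4831 -0.2819  0.1424]
sc 230 192 [ 0.4898 -0.3687  0.1574]
sc 327 200 [ 0.4646 -0.0656  0.0443]
sc 315 182 [ 0.2984 -0.0595 -0.0009]
sc 440 185 [0.5277 0.3079 0.0784]
sc 436 165 [0.5316 0.2715 0.167 ]
sc 415 170 [0.5107 0.2126 0.1445]
sc 395 190 [0.5891 0.1067 0.1427]
sc 400 240 [0.67   0.1047 0.0113]
sc 378 160 [0.4276 0.1194 0.1461]
sc 416 243 [0.6913 0.1485 0.0072]
```

View pics/t1.png

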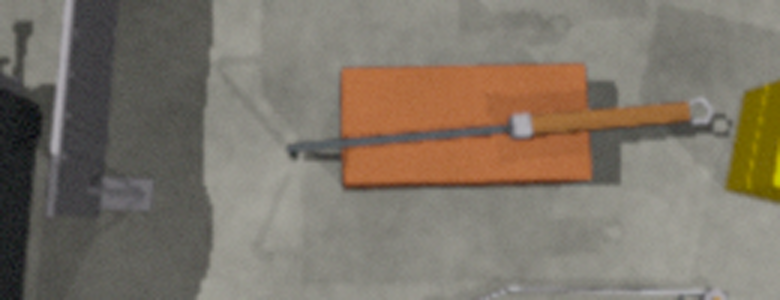

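View pics/t2.png

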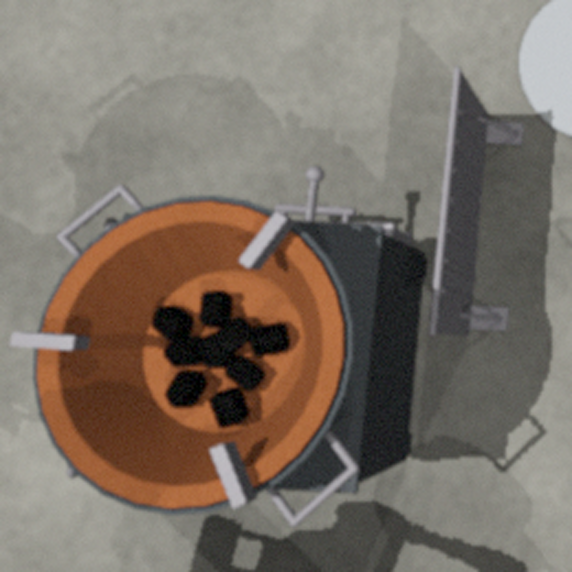

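View pics/s1.png

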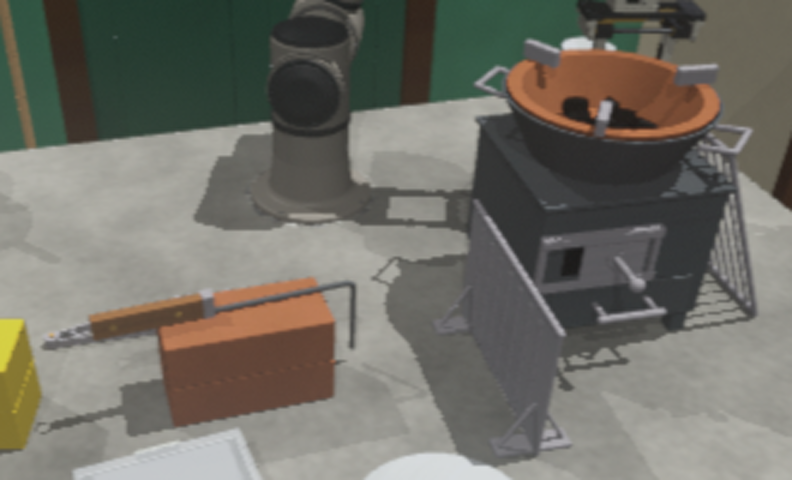

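```bash
python3 - <<'E'
from h import *
np.set_printoptions(precision=4,suppress=True)
t=np.load('pics/top0.npy');s=np.load('pics/scene0.npy');T=cloud('top',t);S=cloud('scene',s)
ti=cv2.imread('pics/top0.png')
def box(P,lo,hi): return P[np.all((P>lo)&(P<hi),-1)]
b=box(T,[.38,-.36,.122],[.55,-.05,.134]);print('bricktop',len(b),cv2.minAreaRect((b[:,:2]*1000).astype(np.float32)),b[:,2].mean())
hd=box(T,[.42,-.46,.154],[.54,-.2,.175]);print('handle',cv2.minAreaRect((hd[:,:2]*1000).astype(np.float32)),cv2.fitLine((hd[:,:2]).astype(np.float32),2,0,.01,.01).ravel(),hd[:,2].mean(),hd.min(0),hd.max(0))
hs=box(S,[.42,-.46,.145],[.54,-.2,.175]);print('handle sc',len(hs),hs.min(0),hs.max(0),hs.mean(0))
rd=box(T,[.42,-.25,.135],[.54,-.05,.15]);print('rod',len(rd),cv2.fitLine((rd[:,:2]).astype(np.float32),2,0,.01,.01).ravel(),rd.min(0),rd.max(0))
toe=box(S,[.42,-.11,.01],[.5,-.03,.13]);print('toe',len(toe),np.median(toe,0),toe.min(0),toe.max(0))
for k in (0.03,.06,.09,.12):
  q=toe[abs(toe[:,2]-k)<.012]; print(k,len(q),np.median(q,0) if len(q) else '')
kn=box(S,[.53,.2,.13],[.66,.34,.19]);print('knob',len(kn),kn.min(0),kn.max(0),np.median(kn,0))
kn=box(T,[.53,.2,.1],[.66,.34,.19]);print('knobT',len(kn),kn.min(0),kn.max(0),np.median(kn,0))
sc=box(T,[.3,.05,.17],[.75,.2,.22]);print('screen',len(sc),cv2.fitLine(sc[:,:2].astype(np.float32),2,0,.01,.01).ravel(),sc.min(0),sc.max(0))
jt=box(T,[.2,.12,.22],[.56,.55,.25]);print('jikotop',len(jt),cv2.minAreaRect((jt[:,:2]*1000).astype(np.float32)),jt[:,2].mean())
f=box(S,[.4,.1,.1],[.56,.45,.23])
f=f[f[:,1]>.15]; 
fr=box(S,[.45,.17,.02],[.56,.45,.23]);print('front',len(fr),cv2.fitLine(fr[:,:2].astype(np.float32),2,0,.01,.01).ravel(),fr.min(0),fr.max(0))
bw=box(T,[.1,.1,.27],[.62,.7,.4]);print('bowl',len(bw),bw.min(0),bw.max(0),cv2.minEnclosingCircle((bw[:,:2]*1000).astype(np.float32)))
a=cv2.imread('pics/scene0.png');cv2.imwrite('pics/s2.png',cv2.resize(a[120:230,370:500],None,fx=6,fy=5.4,interpolation=2))
E
```

```text
bricktop 2755 ((481.14984130859375, -198.54371643066406), (102.12498474121094, 272.67529296875), 0.25328734517097473) 0.13039058242196325
handle ((480.02398681640625, -329.585205078125), (17.92857551574707, 151.3548126220703), 3.599681854248047) [ 0.0718 -0.9974  0.4801 -0.3273] 0.1607066469082222 [ 0.4667 -0.4048  0.1541] [ 0.4929 -0.2538  0.1671]
handle sc 395 [ 0.4642 -0.4266  0.1451] [ 0.495  -0.2534  0.1659] [ 0.4838 -0.3323  0.1554]
rod 207 [ 0.0845 -0.9964  0.4703 -0.1625] [ 0.4383 -0.2484  0.135 ] [ 0.5273 -0.0675  0.1423]
toe 70 [ 0.4632 -0.0668  0.0857] [ 0.4582 -0.0698  0.0265] [ 0.4663 -0.0613  0.1289]
0.03 8 [ 0.464  -0.067   0.0339]
0.06 12 [ 0.4632 -0.0662  0.0604]
0.09 20 [ 0.4624 -0.0666  0.0898]
0.12 19 [ 0.4636 -0.0675  0.1183]
knob 155 [0.53   0.2154 0.1322] [0.6017 0.3383 0.1899] [0.535  0.2765 0.1605]
knobT 121 [0.5406 0.2627 0.1539] [0.6008 0.2799 0.1669] [0.5768 0.2726 0.1599]
screen 1241 [ 0.967  -0.2546  0.4834  0.1451] [0.3007 0.0996 0.1701] [0.7073 0.1955 0.2198]
jikotop 2122 ((392.7685546875, 308.9947509765625), (270.6945495605469, 270.3912353515625), 86.56427001953125) 0.24209905877654372
front 3474 [0.0951 0.9955 0.5212 0.2912] [0.4501 0.17   0.0201] [0.5599 0.449  0.2299]
bowl 15812 [0.1218 0.1624 0.27  ] [0.553  0.5135 0.3827] ((334.84930419921875, 366.20806884765625), 228.11676025390625)
```

View pics/s2.png

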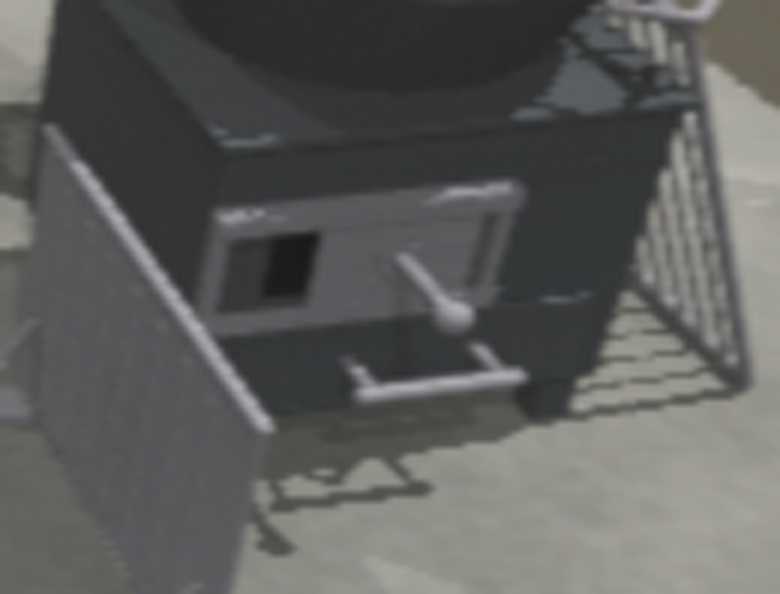

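```bash
python3 - <<'E'
from h import *
np.set_printoptions(precision=4,suppress=True)
t=np.load('pics/top0.npy');s=np.load('pics/scene0.npy');T=cloud('top',t);S=cloud('scene',s)
def box(P,lo,hi): return P[np.all((P>lo)&(P<hi),-1)]
def fit(p): 
    l=cv2.fitLine(p[:,:2].astype(np.float32),cv2.DIST_HUBER,0,.001,.001).ravel();return l,np.degrees(np.arctan2(l[1],l[0]))
for n,P in (('top',T),('sc',S)):
    sc=box(P,[.4,.08,.185],[.75,.175,.215]); print('screen top',n,len(sc),fit(sc),sc.min(0),sc.max(0))
    kn=box(P,[.545,.25,.145],[.66,.3,.175]);print('pin',n,len(kn),fit(kn),kn.min(0),kn.max(0))
    k=kn[kn[:,0]>.58]; print('knob',len(k),k.mean(0),k.min(0),k.max(0)); 
    for x in (.54,.55,.56,.57): 
        q=box(P,[x-.005,.25,.14],[x+.005,.3,.175]); print(x,len(q),np.median(q,0) if len(q) else '')
for lo,hi in ((.205,.235),(.18,.2),(.1,.11)):
    fr=box(S,[.48,.19,lo],[.56,.42,hi]);print('front',lo,len(fr),fit(fr),fr.min(0),fr.max(0))
jt=box(T,[.2,.12,.235],[.56,.6,.248]); 
# right edge & front corner
print('jt',jt.min(0),jt.max(0), jt[np.argmax(jt[:,0]-jt[:,1])])
bw=box(T,[.1,.1,.28],[.62,.7,.345]);print('bowl',bw.min(0),bw.max(0),cv2.minAreaRect((bw[:,:2]*1000).astype(np.float32)))
for a in ([.3,.2,.27],):
  q=box(T,[.35,.15,.25],[.6,.35,.4]); i=np.argsort(-q[:,0])[:10]; print(q[i]); i=np.argsort(q[:,1])[:10]; print(q[i])
E
```

```text
screen top top 540 (array([ 0.9967, -0.0814,  0.5862,  0.1095], dtype=float32), np.float32(-4.6662965)) [0.4057 0.0996 0.185 ] [0.7073 0.175  0.2145]
pin top 113 (array([ 0.9961, -0.0877,  0.5736,  0.2725], dtype=float32), np.float32(-5.030627)) [0.5457 0.2627 0.1539] [0.6008 0.2799 0.1669]
knob 56 [0.5908 0.2707 0.1615] [0.5802 0.2627 0.1539] [0.6008 0.2799 0.1669]
0.54 8 [0.5426 0.2745 0.1589]
0.55 16 [0.5509 0.2744 0.1592]
0.56 17 [0.5595 0.2736 0.1587]
0.57 16 [0.5703 0.2729 0.1597]
screen top sc 331 (array([ 0.9971, -0.0758,  0.6121,  0.1076], dtype=float32), np.float32(-4.345473)) [0.4085 0.0972 0.1851] [0.707  0.1749 0.2146]
pin sc 58 (array([ 0.9972, -0.0744,  0.581 ,  0.2712], dtype=float32), np.float32(-4.2685637)) [0.548  0.2637 0.1498] [0.6017 0.2794 0.1668]
knob 33 [0.5949 0.27   0.1589] [0.5806 0.2637 0.1498] [0.6017 0.2788 0.1668]
0.54 8 [0.5392 0.2746 0.158 ]
0.55 7 [0.5522 0.272  0.1582]
0.56 7 [0.5601 0.273  0.158 ]
0.57 7 [0.5682 0.2733 0.1586]
front 0.205 500 (array([0.0649, 0.9979, 0.5203, 0.3037], dtype=float32), np.float32(86.27903)) [0.5082 0.1902 0.205 ] [0.5
[... 303 characters left out ...]
2515 0.1672 0.2352] [0.5354 0.4361 0.2477] [0.5176 0.1679 0.242 ]
bowl [0.1218 0.1624 0.28  ] [0.553  0.5135 0.345 ] ((322.97296142578125, 320.9648132324219), (326.1867370605469, 430.52264404296875), 80.35478210449219)
[[0.5375 0.3162 0.325 ]
 [0.5374 0.3178 0.3259]
 [0.5373 0.3078 0.3254]
 [0.5371 0.3111 0.3269]
 [0.537  0.3127 0.3279]
 [0.5369 0.3087 0.3276]
 [0.5369 0.3027 0.3273]
 [0.5369 0.2986 0.3271]
 [0.5369 0.2965 0.3272]
 [0.5368 0.2944 0.3274]]
[[0.3845 0.1655 0.3294]
 [0.3825 0.1655 0.3291]
 [0.3905 0.1661 0.3284]
 [0.3805 0.1661 0.3272]
 [0.3865 0.1662 0.3278]
 [0.3925 0.1665 0.3275]
 [0.4025 0.1665 0.3287]
 [0.4045 0.1666 0.3287]
 [0.4005 0.1666 0.3281]
 [0.3784 0.1667 0.3252]]
```

```bash
python3 -m creep '[{"dy":-0.06},{"dy":-0.12},{"dy":-0.18},{"dy":-0.24},{"dy":-0.25,"dx":-0.03,"dz":-0.05,"ry":0.08},{"dy":-0.25,"dx":-0.06,"dz":-0.105,"ry":0.16},{"dy":-0.25,"dx":-0.09,"dz":-0.16,"ry":0.25},{"dy":-0.25,"dx":-0.12,"dz":-0.215,"ry":0.33},{"dy":-0.25,"dx":-0.15,"dz":-0.27,"ry":0.42},{"dy":-0.25,"dx":-0.185,"dz":-0.326,"ry":0.5},{"dy":-0.25,"dx":-0.24,"dz":-0.35,"ry":0.6},{"dy":-0.25,"dx":-0.3,"dz":-0.372,"ry":0.7},{"dy":-0.25,"dx":-0.358,"dz":-0.395,"ry":0.8},{"dy":-0.25,"dx":-0.416,"dz":-0.419,"ry":0.9},{"dy":-0.25,"dx":-0.474,"dz":-0.442,"ry":1.0},{"dy":-0.25,"dx":-0.532,"dz":-0.466,"ry":1.1},{"dy":-0.25,"dx":-0.59,"dz":-0.489,"ry":1.2},{"dy":-0.25,"dx":-0.648,"dz":-0.512,"ry":1.255},{"dy":-0.25,"dx":-0.7,"dz":-0.53,"ry":1.255},{"dy":-0.25,"dx":-0.728,"dz":-0.546,"ry":1.255}]' 60
cat >> h.py <<'E'
def delta(target,yaw):
    st=status.observe();M=R.from_euler('xyz',st['tool_rot'])
    d=M.inv().apply(np.array(target)-st['tool_pos']);N=R.from_euler('xyz',[-np.pi/2,0,yaw])
    return d,(M.inv()*N).as_rotvec()
E
python3 - <<'E'
from h import *
np.set_printoptions(precision=4,suppress=True)
st=status.observe();print(st)
p,d=read_camera('wrist');cv2.imwrite('pics/w1.png',p[:,:,::-1])
print(delta([.480,-.3305,.143],.068))
print(proj('wrist',[.48,-.3305,.16],st),proj('wrist',[.463,-.067,.135],st))
E
```

```text
{'time': 0.15, 'qpos': array([ 1.177 ,  0.3425,  1.5248,  0.    ,  1.2754, -0.146 ]), 'qvel': array([ 0.0004,  0.    , -0.0041, -0.0008,  0.0003,  0.0009]), 'joint_efforts': array([  0.0013, -43.1471, -24.4358,   0.0719,   0.0536,  -0.0001]), 'tool_pos': array([0.1286, 0.5087, 0.2432]), 'tool_rot': array([-1.5706,  0.0011,  1.323 ]), 'contact_force': array([0.1239, 0.758 , 0.4139]), 'torque': array([0.0368, 0.0282, 0.0265]), 'opening': 0.09180270580952138}
(array([-0.7274,  0.1009, -0.5465]), array([ 0.0004,  1.255 , -0.0009]))
[np.float64(-197.60614288479331), np.float64(577.867779587586)] [np.float64(-17.238999790245316), np.float64(516.5955850317346)]invalid input at $[0]: expected keys dx, dy, dz, rx, ry, rz, gripper
```

View pics/w1.png

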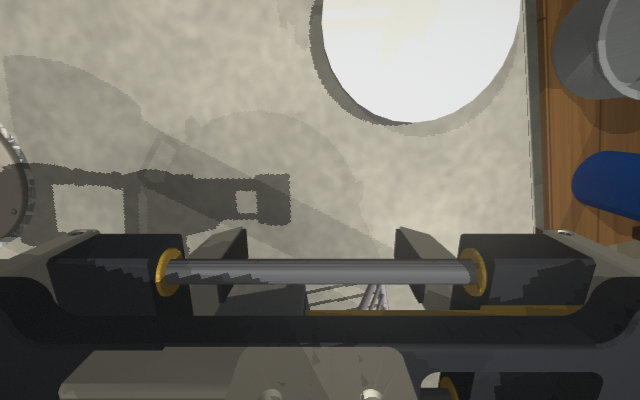

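```bash
python3 -m creep '[{"dx":0,"dy":-0.06,"dz":0,"rx":0,"ry":0,"rz":0,"gripper":1},{"dx":0,"dy":-0.12,"dz":0,"rx":0,"ry":0,"rz":0,"gripper":1},{"dx":0,"dy":-0.18,"dz":0,"rx":0,"ry":0,"rz":0,"gripper":1},{"dx":0,"dy":-0.24,"dz":0,"rx":0,"ry":0,"rz":0,"gripper":1},{"dx":-0.03,"dy":-0.25,"dz":-0.05,"rx":0,"ry":0.08,"rz":0,"gripper":1},{"dx":-0.06,"dy":-0.25,"dz":-0.105,"rx":0,"ry":0.16,"rz":0,"gripper":1},{"dx":-0.09,"dy":-0.25,"dz":-0.16,"rx":0,"ry":0.25,"rz":0,"gripper":1},{"dx":-0.12,"dy":-0.25,"dz":-0.215,"rx":0,"ry":0.33,"rz":0,"gripper":1},{"dx":-0.15,"dy":-0.25,"dz":-0.27,"rx":0,"ry":0.42,"rz":0,"gripper":1},{"dx":-0.185,"dy":-0.25,"dz":-0.326,"rx":0,"ry":0.5,"rz":0,"gripper":1},{"dx":-0.24,"dy":-0.25,"dz":-0.35,"rx":0,"ry":0.6,"rz":0,"gripper":1},{"dx":-0.3,"dy":-0.25,"dz":-0.372,"rx":0,"ry":0.7,"rz":0,"gripper":1},{"dx":-0.358,"dy":-0.25,"dz":-0.395,"rx":0,"ry":0.8,"rz":0,"gripper":1},{"dx":-0.416,"dy":-0.25,"dz":-0.419,"rx":0,"ry":0.9,"rz":0,"gripper":1},{"dx":-0.474,"dy":-0.25,"dz":-0.442,"rx":0,"ry":1.0,"rz":0,"gripper":1},{"dx":-0.532,"dy":-0.25,"dz":-0.466,"rx":0,"ry":1.1,"rz":0,"gripper":1},{"dx":-0.59,"dy":-0.25,"dz":-0.489,"rx":0,"ry":1.2,"rz":0,"gripper":1},{"dx":-0.648,"dy":-0.25,"dz":-0.512,"rx":0,"ry":1.255,"rz":0,"gripper":1},{"dx":-0.7,"dy":-0.2,"dz":-0.53,"rx":0,"ry":1.255,"rz":0,"gripper":1},{"dx":-0.728,"dy":-0.15,"dz":-0.546,"rx":0,"ry":1.255,"rz":0,"gripper":1}]' 60
python3 - <<'E'
from h import *
np.set_printoptions(precision=4,suppress=True)
st=status.observe();print(st)
p,d=read_camera('wrist');cv2.imwrite('pics/w2.png',p[:,:,::-1]);np.save('pics/w2.npy',d)
print(delta([.480,-.3305,.143],.068))
print(proj('wrist',[.48,-.3305,.16],st),proj('wrist',[.463,-.067,.135],st))
E
```

```text
time: 2.7
tool_pos: [0.478, -0.3274, 0.401]
tool_rot: [-1.572, -0.001, 0.066]
contact_force: [0.8, -0.4, 0.0]
opening: 0.0919
{'time': 2.7, 'qpos': array([-0.7327,  0.388 ,  1.0333, -0.    ,  1.7185, -0.7989]), 'qvel': array([-0.2872,  0.3965,  0.5285,  0.0072, -0.8928, -0.2978]), 'joint_efforts': array([  0.3037, -51.7034, -28.5787,  -0.1649,   1.5279,   0.2951]), 'tool_pos': array([ 0.478 , -0.3274,  0.401 ]), 'tool_rot': array([-1.5721, -0.0012,  0.0662]), 'contact_force': array([ 0.7704, -0.3867,  0.0416]), 'torque': array([-0.0672,  0.0268, -0.0396]), 'opening': 0.09186458493757355}
(array([ 0.0051,  0.2486, -0.0028]), array([-0.007 , -0.0039, -0.009 ]))
[np.float64(320.61685372586936), np.float64(175.48564497329008)] [np.float64(321.12287917234437), np.float64(-39.17180958201453)]
```

View pics/w2.png

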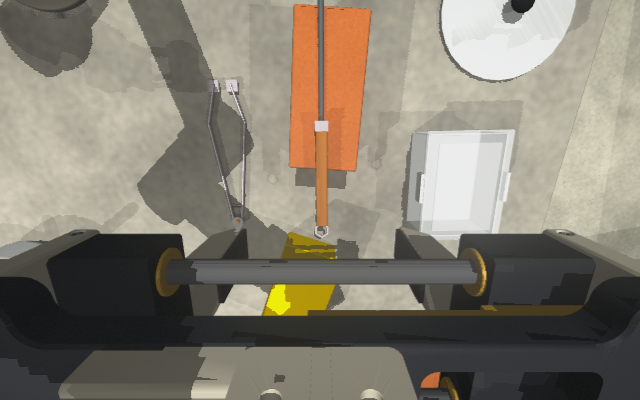

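```bash
python3 -m creep '[{"dx":0,"dy":0,"dz":0,"rx":0,"ry":0,"rz":0,"gripper":1},{"dx":0,"dy":0,"dz":0,"rx":0,"ry":0,"rz":0,"gripper":1}]' 60
python3 - <<'E'
from h import *
np.set_printoptions(precision=4,suppress=True)
st=status.observe()
p,d=read_camera('wrist');cv2.imwrite('pics/w3.png',p[:,:,::-1])
a=p[100:240,260:390,::-1];cv2.imwrite('pics/w3c.png',cv2.resize(a,None,fx=4.2,fy=4.2,interpolation=2))
P=cloud('wrist',d,st)
def box(P,lo,hi): return P[np.all((P>lo)&(P<hi),-1)]
h=box(P,[.44,-.46,.15],[.52,-.2,.175]);print(len(h),cv2.minAreaRect((h[:,:2]*1000).astype(np.float32)),h[:,2].mean(),h.min(0),h.max(0))
b=box(P,[.4,-.36,.122],[.55,-.05,.135]);print(b.min(0),b.max(0),b[:,2].mean())
print(st['tool_pos'],st['tool_rot'],delta([.480,-.3305,.143],.068))
E
```

```text
time: 3.0
tool_pos: [0.4785, -0.3243, 0.404]
tool_rot: [-1.573, -0.002, 0.069]
contact_force: [-0.1, 0.3, 0.6]
opening: 0.0918
1182 ((481.2552795410156, -339.99395751953125), (16.58726692199707, 167.76747131347656), 4.384542942047119) 0.16129696658357712 [ 0.467  -0.4242  0.15  ] [ 0.4928 -0.2558  0.1653]
[ 0.4297 -0.3269  0.1255] [ 0.5327 -0.1071  0.135 ] 0.13095746601566788
[ 0.4785 -0.3243  0.404 ] [-1.5727 -0.0024  0.0688] (array([ 0.0002,  0.2614, -0.0058]), array([0.0026, 0.0012, 0.003 ]))
```

View pics/w3c.png

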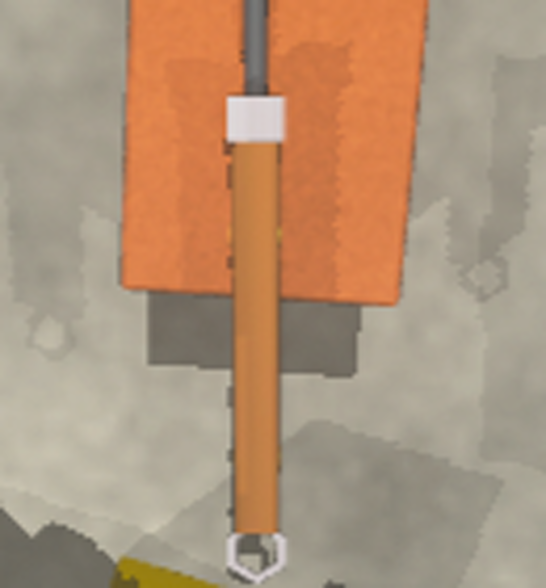

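```bash
python3 - <<'E'
from h import *
np.set_printoptions(precision=4,suppress=True)
st=status.observe();print(st['tool_pos'],ray('wrist',327,171.2,.13,st),ray('wrist',318,127.5,.16,st))
print(delta([.482,-.352,.2],.072),delta([.482,-.352,.143],.072))
E
```

```text
[ 0.4786 -0.3241  0.4044] [ 0.4909 -0.3269  0.13  ] [ 0.473  -0.2625  0.16  ]
(array([ 0.0008,  0.2045, -0.0275]), array([ 0.0026, -0.0028,  0.003 ])) (array([ 0.0007,  0.2615, -0.0273]), array([ 0.0026, -0.0028,  0.003 ]))
```

```bash
python3 -m creep '[{"dx":0.001,"dy":0.06,"dz":-0.0275,"rx":0.003,"ry":-0.003,"rz":0.003,"gripper":1},{"dx":0.001,"dy":0.12,"dz":-0.0275,"rx":0.003,"ry":-0.003,"rz":0.003,"gripper":1},{"dx":0.001,"dy":0.17,"dz":-0.0275,"rx":0.003,"ry":-0.003,"rz":0.003,"gripper":1},{"dx":0.001,"dy":0.2,"dz":-0.0275,"rx":0.003,"ry":-0.003,"rz":0.003,"gripper":1},{"dx":0.001,"dy":0.225,"dz":-0.0275,"rx":0.003,"ry":-0.003,"rz":0.003,"gripper":1},{"dx":0.001,"dy":0.245,"dz":-0.0275,"rx":0.003,"ry":-0.003,"rz":0.003,"gripper":1},{"dx":0.001,"dy":0.2605,"dz":-0.0275,"rx":0.003,"ry":-0.003,"rz":0.003,"gripper":1},{"dx":0.001,"dy":0.2605,"dz":-0.0275,"rx":0.003,"ry":-0.003,"rz":0.003,"gripper":1},{"dx":0.001,"dy":0.2605,"dz":-0.0275,"rx":0.003,"ry":-0.003,"rz":0.003,"gripper":1}]' 60
python3 - <<'E'
from h import *
np.set_printoptions(precision=4,suppress=True)
st=status.observe();print(st['tool_pos'],st['tool_rot'],st['contact_force'])
p,d=read_camera('wrist');cv2.imwrite('pics/w4.png',p[:,:,::-1])
p,d=read_camera('scene');cv2.imwrite('pics/s4.png',cv2.resize(p[130:260,150:360,::-1],None,fx=3.8,fy=3.8,interpolation=2))
E
```

```text
time: 4.18
tool_pos: [0.4817, -0.3525, 0.1427]
tool_rot: [-1.569, 0.001, 0.071]
contact_force: [-0.3, -0.5, 0.2]
opening: 0.0916
[ 0.4817 -0.3525  0.1427] [-1.5693  0.0015  0.0714] [-0.3343 -0.4991  0.2156]
```

View pics/w4.png

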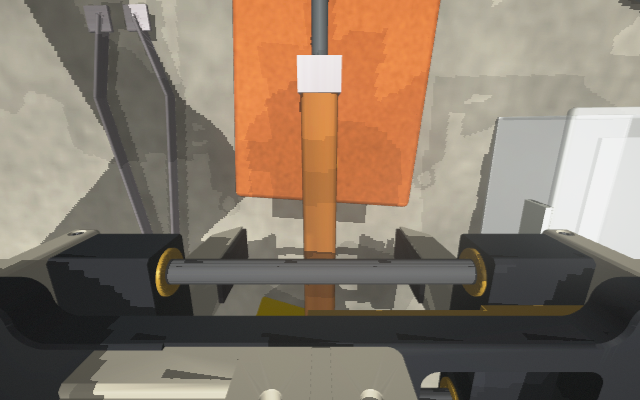

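View pics/s4.png

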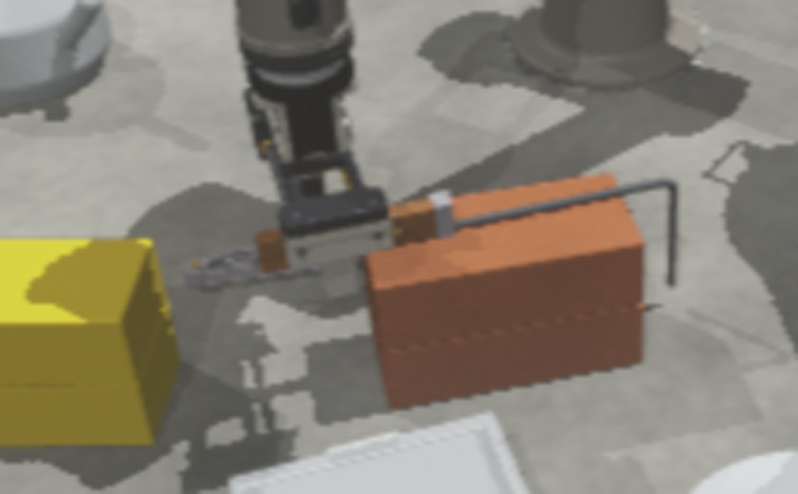

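The handle (columns 303–337) sits centred between the fingers, which are clear of the brick end (row ~200). Closing.

```bash
python3 -m creep '[{"dx":0,"dy":0,"dz":0,"rx":0,"ry":0,"rz":0,"gripper":0},{"dx":0,"dy":0,"dz":0,"rx":0,"ry":0,"rz":0,"gripper":0},{"dx":0,"dy":0,"dz":0,"rx":0,"ry":0,"rz":0,"gripper":0},{"dx":0,"dy":0,"dz":0,"rx":0,"ry":0,"rz":0,"gripper":0},{"dx":0,"dy":0,"dz":0,"rx":0,"ry":0,"rz":0,"gripper":0},{"dx":0,"dy":0,"dz":0,"rx":0,"ry":0,"rz":0,"gripper":0},{"dx":0,"dy":0,"dz":0,"rx":0,"ry":0,"rz":0,"gripper":0},{"dx":0,"dy":0,"dz":0,"rx":0,"ry":0,"rz":0,"gripper":0}]' 60
```

```text
time: 5.28
tool_pos: [0.4811, -0.3523, 0.1414]
tool_rot: [-1.568, 0.003, 0.071]
contact_force: [0.8, 0.1, 0.5]
opening: 0.0163
```

```bash
python3 -m creep '[{"dx":0,"dy":-0.015,"dz":0,"rx":0,"ry":0,"rz":0,"gripper":0},{"dx":0,"dy":-0.05,"dz":0,"rx":0,"ry":0,"rz":0,"gripper":0},{"dx":0,"dy":-0.1,"dz":0,"rx":0,"ry":0,"rz":0,"gripper":0},{"dx":0,"dy":-0.15,"dz":0,"rx":0,"ry":0,"rz":0,"gripper":0},{"dx":0,"dy":-0.2,"dz":0,"rx":0,"ry":0,"rz":0,"gripper":0},{"dx":0,"dy":-0.235,"dz":0,"rx":0,"ry":0,"rz":0,"gripper":0},{"dx":0,"dy":-0.24,"dz":0,"rx":0,"ry":0,"rz":0,"gripper":0},{"dx":0,"dy":-0.24,"dz":0,"rx":0,"ry":0,"rz":0,"gripper":0}]' 60
python3 - <<'E'
from h import *
np.set_printoptions(precision=4,suppress=True)
st=status.observe();print(st['tool_pos'],st['tool_rot'],st['contact_force'],st['torque'])
p,d=read_camera('wrist');cv2.imwrite('pics/w5.png',p[:,:,::-1])
p,d=read_camera('scene');cv2.imwrite('pics/s5.png',p[:,:,::-1]);S=cloud('scene',d)
def box(P,lo,hi): return P[np.all((P>lo)&(P<hi),-1)]
toe=box(S,[.42,-.13,.22],[.5,-.02,.45]);print('toe',len(toe),toe.min(0),toe.max(0))
for k in (.27,.3,.33,.36):
  q=toe[abs(toe[:,2]-k)<.015]; print(k,len(q),np.median(q,0) if len(q) else '')
rod=box(S,[.42,-.3,.3],[.52,-.08,.45])
for y in (-.24,-.2,-.15,-.1):
  q=rod[abs(rod[:,1]-y)<.015]; print(y,len(q),np.median(q,0) if len(q) else '')
E
```

```text
time: 6.28
tool_pos: [0.4816, -0.3528, 0.3805]
tool_rot: [-1.567, 0.004, 0.071]
contact_force: [-0.1, 0.8, -3.6]
opening: 0.0156
[ 0.4816 -0.3528  0.3805] [-1.5668  0.0039  0.071 ] [-0.0811  0.7917 -3.5737] [-0.3389  0.0238 -0.0485]
toe 157 [ 0.4567 -0.1294  0.2599] [ 0.471  -0.0624  0.377 ]
0.27 18 [ 0.4624 -0.0676  0.2695]
0.3 25 [ 0.4625 -0.0662  0.3025]
0.33 27 [ 0.4627 -0.0669  0.3305]
0.36 75 [ 0.4646 -0.0827  0.3715]
-0.24 40 [ 0.4766 -0.2412  0.375 ]
-0.2 32 [ 0.4731 -0.2002  0.3738]
-0.15 31 [ 0.4692 -0.1498  0.374 ]
-0.1 31 [ 0.4659 -0.1005  0.3734]
```

View pics/s5.png

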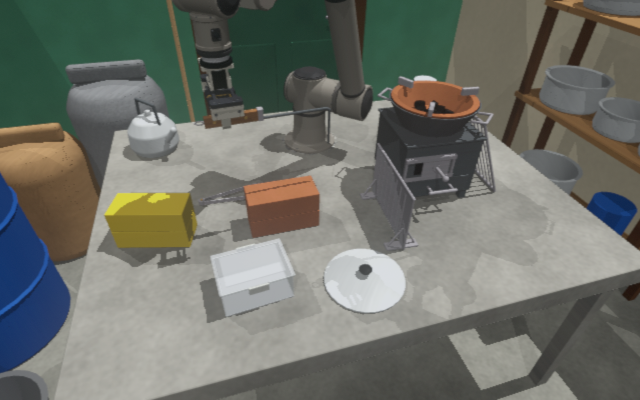

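View pics/w5.png

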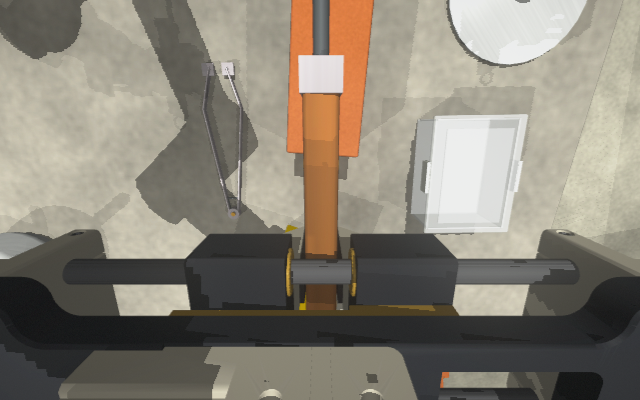

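```bash
python3 - <<'E'
from h import *
np.set_printoptions(precision=4,suppress=True)
print(delta([.539,.0135,.381],-.073))
E
```

```text
(array([ 0.0834, -0.    ,  0.3612]), array([-0.0053,  0.144 , -0.0059]))
```

```bash
python3 -m creep '[{"dx":0.012,"dy":0,"dz":0.04,"rx":0,"ry":0.02,"rz":0,"gripper":0},{"dx":0.024,"dy":0,"dz":0.09,"rx":0,"ry":0.04,"rz":0,"gripper":0},{"dx":0.036,"dy":0,"dz":0.14,"rx":0,"ry":0.06,"rz":0,"gripper":0},{"dx":0.048,"dy":0,"dz":0.19,"rx":0,"ry":0.08,"rz":0,"gripper":0},{"dx":0.06,"dy":0,"dz":0.24,"rx":0,"ry":0.1,"rz":0,"gripper":0},{"dx":0.07,"dy":0,"dz":0.29,"rx":0,"ry":0.12,"rz":0,"gripper":0},{"dx":0.08,"dy":0,"dz":0.33,"rx":-0.004,"ry":0.14,"rz":-0.005,"gripper":0},{"dx":0.083,"dy":0,"dz":0.355,"rx":-0.004,"ry":0.144,"rz":-0.005,"gripper":0},{"dx":0.083,"dy":0,"dz":0.361,"rx":-0.004,"ry":0.144,"rz":-0.005,"gripper":0},{"dx":0.083,"dy":0,"dz":0.361,"rx":-0.004,"ry":0.144,"rz":-0.005,"gripper":0},{"dx":0.083,"dy":0,"dz":0.361,"rx":-0.004,"ry":0.144,"rz":-0.005,"gripper":0}]' 60
cat > look.py <<'E'
from h import *
import sys
np.set_printoptions(precision=4,suppress=True)
def box(P,lo,hi): return P[np.all((P>lo)&(P<hi),-1)]
def look(tag):
    st=status.observe();M=R.from_euler('xyz',st['tool_rot']);toe=st['tool_pos']+M.apply([0,.1214,.2865])
    print('tcp',st['tool_pos'],st['tool_rot'],'F',st['contact_force'],'tau',st['torque']);print('toe tip model',toe)
    p,d=read_camera('scene');cv2.imwrite(f'pics/{tag}s.png',cv2.resize(p[90:230,350:510,::-1],None,fx=4.2,fy=4.2,interpolation=2))
    t,td=read_camera('top');cv2.imwrite(f'pics/{tag}t.png',cv2.resize(t[130:280,100:290,::-1],None,fx=3.8,fy=3.8,interpolation=2))
    S=cloud('scene',d);T=cloud('top',td)
    up=toe+[0,0,.055]
    b=box(S,up-[.02,.03,.07],up+[.02,.03,.05]);print('toe sc pts',len(b))
    for k in np.arange(-.05,.06,.025):
        q=b[abs(b[:,2]-up[2]-k)<.01]; print(len(q),np.median(q,0) if len(q) else '')
    for n,P in (('S',S),('T',T)):
        k=box(P,[.575,.15,.14],[.63,.35,.17]); print('knob',n,len(k),k.mean(0) if len(k) else '')
    sc=box(T,[.4,.06,.185],[.75,.15,.21]);print('screen',len(sc),np.median(sc,0),sc.max(0))
E
python3 -c "
from look import *
look('a')"
```

```text
time: 7.75
tool_pos: [0.5389, 0.012, 0.3819]
tool_rot: [-1.572, -0.001, -0.074]
contact_force: [1.1, 0.5, -2.1]
opening: 0.0155
tcp [0.5389 0.012  0.3819] [-1.5722 -0.0011 -0.0742] F [ 1.0524  0.5329 -2.0539] tau [-0.3317  0.0608 -0.009 ]
toe tip model [0.5603 0.2975 0.2601]
toe sc pts 96
14 [0.5619 0.2965 0.268 ]
18 [0.5617 0.2959 0.289 ]
16 [0.5618 0.2961 0.3162]
16 [0.5615 0.2966 0.3388]
10 [0.5622 0.2972 0.3617]
knob S 36 [0.593  0.2706 0.1584]
knob T 0 
screen 156 [0.4683 0.1182 0.1992] [0.5474 0.1258 0.204 ]
```

View pics/as.png

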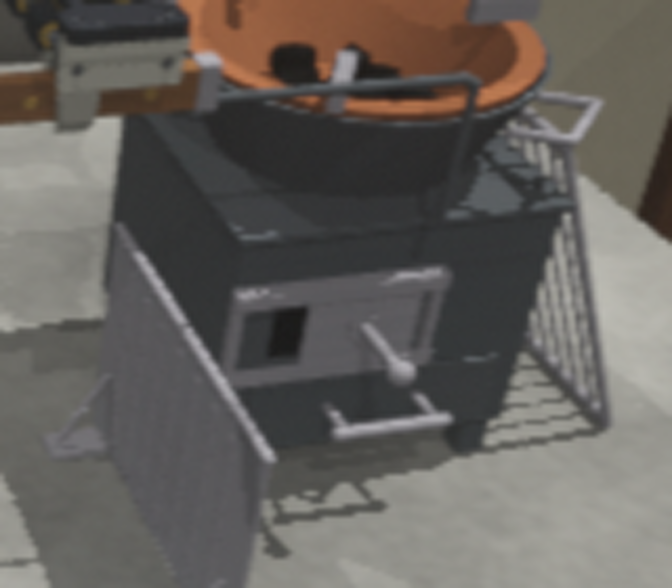

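View pics/at.png

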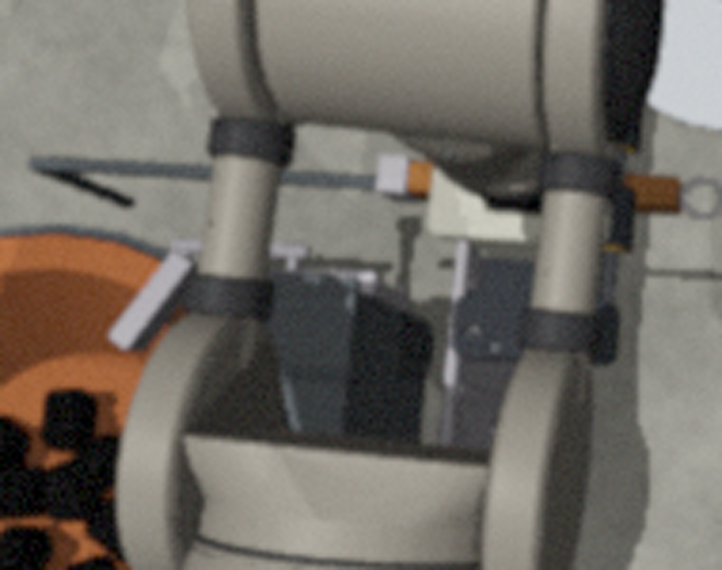

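```bash
python3 -m creep '[{"dx":0,"dy":0.03,"dz":0.001,"rx":0.002,"ry":0,"rz":0,"gripper":0},{"dx":0,"dy":0.065,"dz":0.001,"rx":0.002,"ry":0,"rz":0,"gripper":0},{"dx":0,"dy":0.1,"dz":0.001,"rx":0.002,"ry":0,"rz":0,"gripper":0},{"dx":0,"dy":0.13,"dz":0.001,"rx":0.002,"ry":0,"rz":0,"gripper":0},{"dx":0,"dy":0.145,"dz":0.001,"rx":0.002,"ry":0,"rz":0,"gripper":0},{"dx":0,"dy":0.148,"dz":0.001,"rx":0.002,"ry":0,"rz":0,"gripper":0},{"dx":0,"dy":0.148,"dz":0.001,"rx":0.002,"ry":0,"rz":0,"gripper":0},{"dx":0,"dy":0.148,"dz":0.001,"rx":0.002,"ry":0,"rz":0,"gripper":0}]' 60
python3 -c "
from look import *
look('b')
F=[]
for i in range(4): read_camera('wrist');F.append(status.observe()['contact_force'])
print(np.array(F))"
```

```text
time: 8.85
tool_pos: [0.5399, 0.0138, 0.2355]
tool_rot: [-1.57, -0.004, -0.073]
contact_force: [0.2, 0.0, -2.1]
opening: 0.0157
tcp [0.5399 0.0138 0.2355] [-1.5699 -0.0041 -0.073 ] F [ 0.1962  0.0042 -2.0738] tau [-0.3683  0.0869  0.0087]
toe tip model [0.5613 0.2996 0.1143]
toe sc pts 85
2 [0.5631 0.2987 0.1174]
12 [0.5625 0.2975 0.1476]
21 [0.5632 0.2971 0.1651]
16 [0.5622 0.298  0.195 ]
6 [0.5624 0.2981 0.2151]
knob S 37 [0.5927 0.2704 0.1586]
knob T 63 [0.589  0.2712 0.1609]
screen 156 [0.4973 0.1159 0.1996] [0.7079 0.1237 0.2048]
[[-0.5861 -0.3037 -1.825 ]
 [-0.72    0.0151 -1.9458]
 [ 0.1423 -0.6396 -2.3484]
 [ 0.0723 -0.293  -2.7495]]
```

View pics/bs.png

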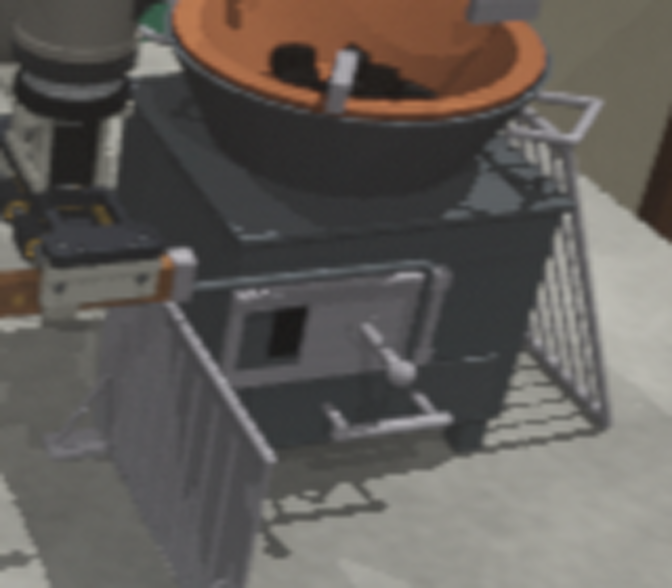

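```bash
cat > f.py <<'E'
from h import *
np.set_printoptions(precision=3,suppress=True)
F=[];X=[]
for i in range(4):
    s=status.observe();F.append(s['contact_force']);X.append(s['tool_pos']);read_camera('top')
M=R.from_euler('xyz',s['tool_rot']);F=np.array(F)
print('F mean',F.mean(0),'pull along hook',(F@M.as_matrix()[:,2]),'tcp',np.mean(X,0),s['tool_rot'],'toe',(np.mean(X,0)+M.apply([0,.1214,.2865])),s['torque'])
E
python3 -m creep '[{"dx":0,"dy":0.002,"dz":-0.003,"rx":0,"ry":0,"rz":0,"gripper":0},{"dx":0,"dy":0.003,"dz":-0.006,"rx":0,"ry":0,"rz":0,"gripper":0},{"dx":0,"dy":0.003,"dz":-0.009,"rx":0,"ry":0,"rz":0,"gripper":0},{"dx":0,"dy":0.003,"dz":-0.012,"rx":0,"ry":0,"rz":0,"gripper":0},{"dx":0,"dy":0.003,"dz":-0.015,"rx":0,"ry":0,"rz":0,"gripper":0},{"dx":0,"dy":0.003,"dz":-0.018,"rx":0,"ry":0,"rz":0,"gripper":0},{"dx":0,"dy":0.003,"dz":-0.021,"rx":0,"ry":0,"rz":0,"gripper":0},{"dx":0,"dy":0.003,"dz":-0.024,"rx":0,"ry":0,"rz":0,"gripper":0}]' 60; python3 f.py
```

```text
time: 10.15
tool_pos: [0.5376, -0.01, 0.2312]
tool_rot: [-1.569, -0.002, -0.073]
contact_force: [0.3, 4.4, -3.4]
opening: 0.0159
F mean [ 0.603  2.678 -2.614] pull along hook [4.422 2.539 1.818 2.07 ] tcp [ 0.538 -0.01   0.231] [-1.57  -0.002 -0.073] toe [0.559 0.276 0.11 ] [-0.018  0.103  0.02 ]
```

```bash
python3 -m creep '[{"dx":0,"dy":0,"dz":-0.002,"rx":0,"ry":0,"rz":0,"gripper":0},{"dx":0,"dy":0,"dz":-0.004,"rx":0,"ry":0,"rz":0,"gripper":0},{"dx":0,"dy":0,"dz":-0.006,"rx":0,"ry":0,"rz":0,"gripper":0},{"dx":0,"dy":0,"dz":-0.008,"rx":0,"ry":0,"rz":0,"gripper":0},{"dx":0,"dy":0,"dz":-0.01,"rx":0,"ry":0,"rz":0,"gripper":0}]' 60; python3 f.py;python3 -c "
from look import *
look('c')"
```

```text
time: 10.98
tool_pos: [0.5368, -0.0202, 0.2313]
tool_rot: [-1.57, -0.002, -0.073]
contact_force: [0.2, 3.1, -3.0]
opening: 0.0158
F mean [ 0.365  2.498 -3.03 ] pull along hook [3.061 2.927 2.227 1.847] tcp [ 0.537 -0.02   0.231] [-1.57  -0.002 -0.073] toe [0.558 0.265 0.11 ] [-0.096  0.061 -0.051]
tcp [ 0.5369 -0.0203  0.2313] [-1.5702 -0.0021 -0.0732] F [ 0.278   2.1165 -1.2683] tau [-0.1549  0.078  -0.0241]
toe tip model [0.5581 0.2655 0.1101]
toe sc pts 92
9 [0.5609 0.263  0.1183]
5 [0.5609 0.2619 0.1351]
43 [0.5592 0.2577 0.1594]
15 [0.5596 0.2638 0.1907]
6 [0.5589 0.2653 0.2099]
knob S 39 [0.5918 0.2525 0.1584]
knob T 61 [0.5888 0.2532 0.1616]
screen 119 [0.4913 0.1156 0.1995] [0.5477 0.1224 0.2037]
```

View pics/cs.png

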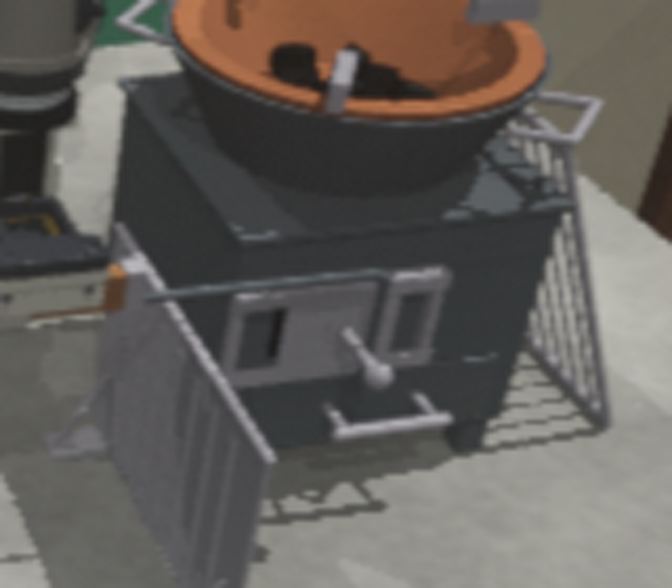

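View pics/ct.png

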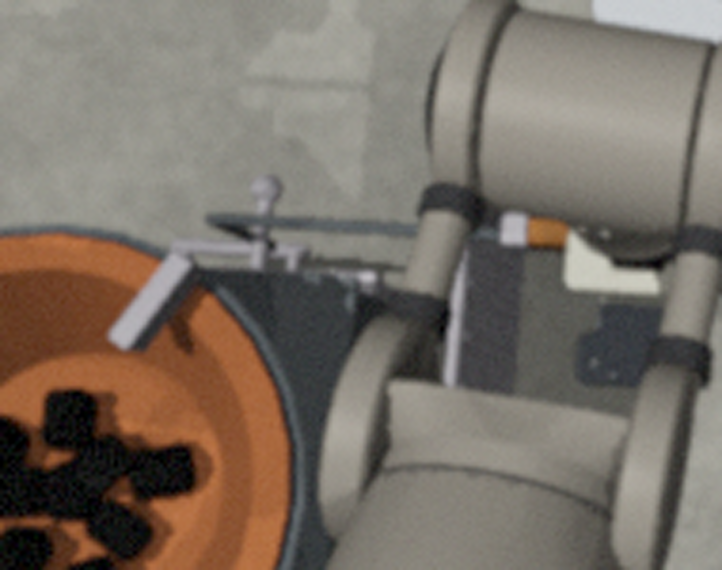

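```bash
python3 -m creep '[{"dx":0,"dy":0,"dz":-0.002,"rx":0,"ry":0,"rz":0,"gripper":0},{"dx":0,"dy":0,"dz":-0.004,"rx":0,"ry":0,"rz":0,"gripper":0},{"dx":0,"dy":0,"dz":-0.006,"rx":0,"ry":0,"rz":0,"gripper":0},{"dx":0,"dy":0,"dz":-0.008,"rx":0,"ry":0,"rz":0,"gripper":0},{"dx":0,"dy":0,"dz":-0.01,"rx":0,"ry":0,"rz":0,"gripper":0},{"dx":0,"dy":0,"dz":-0.012,"rx":0,"ry":0,"rz":0,"gripper":0}]' 60; python3 f.py
```

```text
time: 12.02
tool_pos: [0.536, -0.0322, 0.2313]
tool_rot: [-1.57, -0.002, -0.073]
contact_force: [0.1, 2.5, -3.6]
opening: 0.0154
F mean [ 0.324  2.63  -2.862] pull along hook [2.519 3.314 2.433 2.316] tcp [ 0.536 -0.032  0.231] [-1.57  -0.002 -0.073] toe [0.557 0.253 0.11 ] [-0.042  0.06  -0.042]
```

```bash
python3 -m creep '[{"dx":0,"dy":0,"dz":-0.001,"rx":0,"ry":0,"rz":0,"gripper":0},{"dx":0,"dy":0,"dz":-0.002,"rx":0,"ry":0,"rz":0,"gripper":0},{"dx":0,"dy":0,"dz":-0.003,"rx":0,"ry":0,"rz":0,"gripper":0}]' 60
```

```text
time: 12.6
tool_pos: [0.5358, -0.035, 0.2312]
tool_rot: [-1.57, -0.002, -0.073]
contact_force: [0.0, 3.6, -3.0]
opening: 0.0156
```

```bash
python3 -m creep '[{"dx":0,"dy":0,"dz":-0.001,"rx":0,"ry":0,"rz":0,"gripper":0},{"dx":0,"dy":0,"dz":-0.002,"rx":0,"ry":0,"rz":0,"gripper":0}]' 60
```

```text
time: 12.85
tool_pos: [0.5356, -0.0371, 0.2313]
tool_rot: [-1.57, -0.002, -0.073]
contact_force: [1.2, 3.3, -2.4]
opening: 0.0156
```

```bash
python3 -m creep '[{"dx":0,"dy":0,"dz":-0.001,"rx":0,"ry":0,"rz":0,"gripper":0},{"dx":0,"dy":0,"dz":-0.0015,"rx":0,"ry":0,"rz":0,"gripper":0}]' 60
```

```text
time: 13.1
tool_pos: [0.5355, -0.0386, 0.2313]
tool_rot: [-1.57, -0.002, -0.073]
contact_force: [-0.3, 2.9, -2.3]
opening: 0.0157
```

```bash
python3 -m creep '[{"dx":0,"dy":0,"dz":-0.001,"rx":0,"ry":0,"rz":0,"gripper":0},{"dx":0,"dy":0,"dz":-0.0015,"rx":0,"ry":0,"rz":0,"gripper":0}]' 60
```

```text
time: 13.35
tool_pos: [0.5354, -0.0401, 0.2313]
tool_rot: [-1.57, -0.002, -0.073]
contact_force: [0.1, 2.9, -2.9]
opening: 0.0156
```

```bash
python3 -m creep '[{"dx":0,"dy":0,"dz":-0.001,"rx":0,"ry":0,"rz":0,"gripper":0},{"dx":0,"dy":0,"dz":-0.0015,"rx":0,"ry":0,"rz":0,"gripper":0}]' 60
```

```text
time: 13.6
tool_pos: [0.5353, -0.0415, 0.2312]
tool_rot: [-1.57, -0.002, -0.073]
contact_force: [0.3, 2.6, -3.2]
opening: 0.0153
```

```bash
python3 -m creep '[{"dx":0,"dy":0,"dz":-0.001,"rx":0,"ry":0,"rz":0,"gripper":0},{"dx":0,"dy":0,"dz":-0.0015,"rx":0,"ry":0,"rz":0,"gripper":0}]' 60
```

```text
time: 13.85
tool_pos: [0.5352, -0.0431, 0.2312]
tool_rot: [-1.57, -0.002, -0.073]
contact_force: [0.0, 2.1, -3.0]
opening: 0.0157
```

```bash
python3 -m creep '[{"dx":0,"dy":0,"dz":-0.001,"rx":0,"ry":0,"rz":0,"gripper":0},{"dx":0,"dy":0,"dz":-0.0015,"rx":0,"ry":0,"rz":0,"gripper":0}]' 60
```

```text
time: 14.1
tool_pos: [0.5351, -0.0446, 0.2312]
tool_rot: [-1.57, -0.002, -0.073]
contact_force: [-0.0, 3.6, -3.1]
opening: 0.0157
```

```bash
python3 -m creep '[{"dx":0,"dy":0,"dz":-0.001,"rx":0,"ry":0,"rz":0,"gripper":0},{"dx":0,"dy":0,"dz":-0.0015,"rx":0,"ry":0,"rz":0,"gripper":0}]' 60
```

```text
time: 14.35
tool_pos: [0.535, -0.0461, 0.2313]
tool_rot: [-1.57, -0.002, -0.073]
contact_force: [0.2, 3.1, -2.9]
opening: 0.0158
```

```bash
python3 -m creep '[{"dx":0,"dy":0,"dz":-0.001,"rx":0,"ry":0,"rz":0,"gripper":0},{"dx":0,"dy":0,"dz":-0.0015,"rx":0,"ry":0,"rz":0,"gripper":0}]' 60
```

```text
time: 14.6
tool_pos: [0.5348, -0.0475, 0.2312]
tool_rot: [-1.57, -0.002, -0.073]
contact_force: [0.6, 2.7, -3.0]
opening: 0.0157
```

```bash
python3 -m creep '[{"dx":0,"dy":0,"dz":-0.001,"rx":0,"ry":0,"rz":0,"gripper":0},{"dx":0,"dy":0,"dz":-0.0015,"rx":0,"ry":0,"rz":0,"gripper":0}]' 60
```

```text
time: 14.85
tool_pos: [0.5348, -0.0491, 0.2312]
tool_rot: [-1.57, -0.002, -0.073]
contact_force: [0.9, 1.9, -2.5]
opening: 0.0156
```

```bash
python3 -m creep '[{"dx":0,"dy":0,"dz":-0.001,"rx":0,"ry":0,"rz":0,"gripper":0},{"dx":0,"dy":0,"dz":-0.0015,"rx":0,"ry":0,"rz":0,"gripper":0}]' 60
```

```text
time: 15.1
tool_pos: [0.5346, -0.0505, 0.2313]
tool_rot: [-1.57, -0.002, -0.073]
contact_force: [0.2, 2.8, -2.9]
opening: 0.0158
```

```bash
python3 -m creep '[{"dx":0,"dy":0,"dz":-0.001,"rx":0,"ry":0,"rz":0,"gripper":0},{"dx":0,"dy":0,"dz":-0.0015,"rx":0,"ry":0,"rz":0,"gripper":0}]' 60
```

```text
time: 15.35
tool_pos: [0.5345, -0.052, 0.2312]
tool_rot: [-1.57, -0.002, -0.073]
contact_force: [0.4, 2.6, -2.9]
opening: 0.0155
```

```bash
python3 -m creep '[{"dx":0,"dy":0,"dz":-0.001,"rx":0,"ry":0,"rz":0,"gripper":0},{"dx":0,"dy":0,"dz":-0.0015,"rx":0,"ry":0,"rz":0,"gripper":0}]' 60
```

```text
time: 15.6
tool_pos: [0.5344, -0.0535, 0.2312]
tool_rot: [-1.57, -0.002, -0.073]
contact_force: [0.3, 3.3, -2.6]
opening: 0.0154
```

```bash
python3 -m creep '[{"dx":0,"dy":0,"dz":-0.001,"rx":0,"ry":0,"rz":0,"gripper":0},{"dx":0,"dy":0,"dz":-0.0015,"rx":0,"ry":0,"rz":0,"gripper":0}]' 60
```

```text
time: 15.85
tool_pos: [0.5343, -0.055, 0.2313]
tool_rot: [-1.57, -0.002, -0.073]
contact_force: [0.3, 3.9, -3.7]
opening: 0.0154
```

```bash
python3 -m creep '[{"dx":0,"dy":0,"dz":-0.001,"rx":0,"ry":0,"rz":0,"gripper":0},{"dx":0,"dy":0,"dz":-0.0015,"rx":0,"ry":0,"rz":0,"gripper":0}]' 60; python3 -c "
from look import *
look('d')"
```

```text
time: 16.1
tool_pos: [0.5342, -0.0565, 0.2312]
tool_rot: [-1.57, -0.002, -0.073]
contact_force: [1.3, 3.1, -3.1]
opening: 0.0155
tcp [ 0.5342 -0.0565  0.2312] [-1.5698 -0.0019 -0.073 ] F [ 1.3457  3.0745 -3.0651] tau [ 0.1085  0.0153 -0.0756]
toe tip model [0.5553 0.2293 0.1101]
toe sc pts 92
10 [0.5574 0.2278 0.1165]
6 [0.5561 0.2262 0.1351]
40 [0.5569 0.2221 0.1597]
17 [0.5564 0.2282 0.1892]
6 [0.5564 0.2278 0.209 ]
knob S 36 [0.591  0.2168 0.1584]
knob T 57 [0.5868 0.2168 0.1621]
screen 290 [0.602  0.1088 0.1996] [0.7078 0.1203 0.205 ]
```

View pics/ds.png

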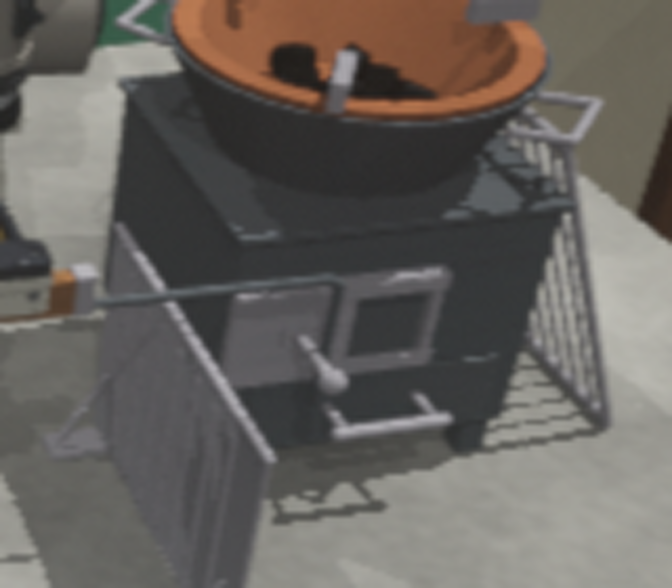

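```bash
python3 -m creep '[{"dx":0,"dy":0,"dz":-0.001,"rx":0,"ry":0,"rz":0,"gripper":0},{"dx":0,"dy":0,"dz":-0.0015,"rx":0,"ry":0,"rz":0,"gripper":0}]' 60
```

```text
time: 16.45
tool_pos: [0.534, -0.0573, 0.231]
tool_rot: [-1.568, -0.001, -0.073]
contact_force: [0.9, 6.9, -4.0]
opening: 0.0156
```

```bash
python3 f.py
```

```text
F mean [ 0.743  5.857 -4.145] pull along hook [6.977 5.665 5.595 5.305] tcp [ 0.534 -0.057  0.231] [-1.568 -0.001 -0.073] toe [0.555 0.229 0.11 ] [ 0.551 -0.115 -0.19 ]
```

```bash
python3 -m creep '[{"dx":0,"dy":0,"dz":-0.0004,"rx":0,"ry":0,"rz":0,"gripper":0},{"dx":0,"dy":0,"dz":-0.0007,"rx":0,"ry":0,"rz":0,"gripper":0}]' 60; python3 f.py
```

```text
time: 16.9
tool_pos: [0.5339, -0.0574, 0.2308]
tool_rot: [-1.567, -0.001, -0.073]
contact_force: [0.3, 8.8, -4.7]
opening: 0.0158
F mean [ 0.817  8.307 -4.379] pull along hook [8.797 8.268 8.342 7.914] tcp [ 0.534 -0.057  0.231] [-1.567 -0.001 -0.073] toe [0.555 0.229 0.11 ] [ 0.846 -0.164 -0.143]
```

```bash
python3 -m creep '[{"dx":0,"dy":0,"dz":-0.0003,"rx":0,"ry":0,"rz":0,"gripper":0},{"dx":0,"dy":0,"dz":-0.0005,"rx":0,"ry":0,"rz":0,"gripper":0},{"dx":0,"dy":0,"dz":-0.0005,"rx":0,"ry":0,"rz":0,"gripper":0},{"dx":0,"dy":0,"dz":-0.0005,"rx":0,"ry":0,"rz":0,"gripper":0},{"dx":0,"dy":0,"dz":-0.0005,"rx":0,"ry":0,"rz":0,"gripper":0},{"dx":0,"dy":0,"dz":-0.0005,"rx":0,"ry":0,"rz":0,"gripper":0},{"dx":0,"dy":0,"dz":-0.0005,"rx":0,"ry":0,"rz":0,"gripper":0},{"dx":0,"dy":0,"dz":-0.0005,"rx":0,"ry":0,"rz":0,"gripper":0}]' 60; python3 f.py
```

```text
time: 18.1
tool_pos: [0.5338, -0.0575, 0.2307]
tool_rot: [-1.567, -0.001, -0.073]
contact_force: [1.6, 9.5, -5.8]
opening: 0.0155
F mean [ 1.617  9.401 -5.284] pull along hook [9.604 9.947 9.212 9.126] tcp [ 0.534 -0.058  0.231] [-1.567 -0.001 -0.073] toe [0.555 0.229 0.11 ] [ 1.04  -0.252 -0.176]
```

```bash
python3 -m creep '[{"dx":0,"dy":0,"dz":0.001,"rx":0,"ry":0,"rz":0,"gripper":0},{"dx":0,"dy":0,"dz":0.002,"rx":0,"ry":0,"rz":0,"gripper":0},{"dx":0,"dy":0,"dz":0.004,"rx":0,"ry":0,"rz":0,"gripper":0},{"dx":0,"dy":0,"dz":0.008,"rx":0,"ry":0,"rz":0,"gripper":0},{"dx":0,"dy":0,"dz":0.014,"rx":0,"ry":0,"rz":0,"gripper":0},{"dx":0,"dy":0,"dz":0.02,"rx":0,"ry":0,"rz":0,"gripper":0},{"dx":0,"dy":0,"dz":0.022,"rx":0,"ry":0,"rz":0,"gripper":0},{"dx":0,"dy":0,"dz":0.022,"rx":0,"ry":0,"rz":0,"gripper":0}]' 60; python3 -c "
from look import *
look('e')"
```

```text
time: 19.3
tool_pos: [0.5356, -0.037, 0.2313]
tool_rot: [-1.57, -0.002, -0.073]
contact_force: [0.9, -0.0, -2.3]
opening: 0.0157
tcp [ 0.5356 -0.037   0.2313] [-1.5699 -0.0019 -0.0726] F [ 0.9293 -0.0351 -2.3319] tau [-0.3763  0.1126  0.0115]
toe tip model [0.5566 0.2488 0.1101]
toe sc pts 75
6 [0.5585 0.2485 0.114 ]
10 [0.5575 0.2491 0.1422]
27 [0.5577 0.2451 0.1606]
15 [0.5571 0.2485 0.19  ]
6 [0.5595 0.2479 0.2123]
knob S 38 [0.5901 0.2158 0.1586]
knob T 55 [0.587  0.2163 0.162 ]
screen 70 [0.6813 0.1048 0.1996] [0.707  0.1131 0.2028]
```

View pics/es.png

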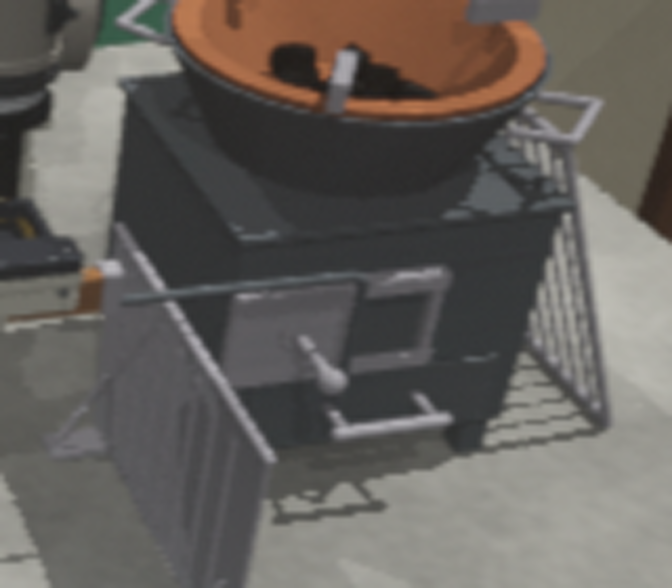

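```bash
python3 -c "
from look import *
print(delta([.4814,-.3526,.381],.071))"; python3 -m creep '[{"dx":0,"dy":-0.03,"dz":0,"rx":0,"ry":0,"rz":0,"gripper":0},{"dx":0,"dy":-0.07,"dz":0,"rx":0,"ry":0,"rz":0,"gripper":0},{"dx":0,"dy":-0.11,"dz":0,"rx":0,"ry":0,"rz":0,"gripper":0},{"dx":0,"dy":-0.14,"dz":0,"rx":0,"ry":0,"rz":0,"gripper":0},{"dx":0,"dy":-0.15,"dz":0,"rx":0,"ry":0,"rz":0,"gripper":0},{"dx":0,"dy":-0.15,"dz":0,"rx":0,"ry":0,"rz":0,"gripper":0}]' 60; python3 -c "
from look import *
print(delta([.4814,-.3526,.381],.071))"
```

```text
(array([-0.0308, -0.1501, -0.3183]), array([-0.0007, -0.144 ,  0.0019]))
time: 20.15
tool_pos: [0.5353, -0.0375, 0.3809]
tool_rot: [-1.57, -0.002, -0.073]
contact_force: [0.2, 0.2, -2.9]
opening: 0.0154
(array([-0.0307, -0.0005, -0.3182]), array([-0.0008, -0.1441,  0.0019]))
```

```bash
python3 -m creep '[{"dx":-0.003,"dy":0,"dz":-0.03,"rx":0,"ry":-0.01,"rz":0,"gripper":0},{"dx":-0.007,"dy":0,"dz":-0.08,"rx":0,"ry":-0.03,"rz":0,"gripper":0},{"dx":-0.012,"dy":0,"dz":-0.13,"rx":0,"ry":-0.05,"rz":0,"gripper":0},{"dx":-0.017,"dy":0,"dz":-0.18,"rx":0,"ry":-0.08,"rz":0,"gripper":0},{"dx":-0.022,"dy":0,"dz":-0.23,"rx":0,"ry":-0.1,"rz":0,"gripper":0},{"dx":-0.027,"dy":0,"dz":-0.28,"rx":0,"ry":-0.13,"rz":0,"gripper":0},{"dx":-0.031,"dy":0,"dz":-0.31,"rx":0,"ry":-0.144,"rz":0,"gripper":0},{"dx":-0.031,"dy":0,"dz":-0.318,"rx":0,"ry":-0.144,"rz":0,"gripper":0},{"dx":-0.031,"dy":0,"dz":-0.318,"rx":0,"ry":-0.144,"rz":0,"gripper":0},{"dx":-0.031,"dy":0,"dz":-0.318,"rx":0,"ry":-0.144,"rz":0,"gripper":0}]' 60; python3 - <<'E'
from look import *
print(delta([.4814,-.3526,.1414],.071))
st=status.observe();p,d=read_camera('scene');S=cloud('scene',d)
for y in (-.24,-.2,-.15,-.1):
  q=box(S,[.42,y-.015,.3],[.52,y+.015,.45]); print(y,len(q),np.median(q,0) if len(q) else '')
toe=box(S,[.42,-.1,.22],[.5,-.02,.36]);print(np.median(toe,0),toe.min(0))
E
```

```text
time: 21.4
tool_pos: [0.4816, -0.351, 0.3807]
tool_rot: [-1.569, -0.002, 0.072]
contact_force: [-0.3, -0.4, -2.8]
opening: 0.0159
(array([-0.0008,  0.2393, -0.0019]), array([-0.0014,  0.0012,  0.0019]))
-0.24 43 [ 0.4773 -0.244   0.3749]
-0.2 33 [ 0.4731 -0.2     0.3738]
-0.15 32 [ 0.4703 -0.1496  0.3739]
-0.1 30 [ 0.4657 -0.099   0.3734]
[ 0.4628 -0.0655  0.3097] [ 0.4573 -0.0689  0.2617]
```

```bash
python3 -m creep '[{"dx":-0.001,"dy":0.05,"dz":-0.002,"rx":0,"ry":0,"rz":0,"gripper":0},{"dx":-0.001,"dy":0.1,"dz":-0.002,"rx":0,"ry":0,"rz":0,"gripper":0},{"dx":-0.001,"dy":0.15,"dz":-0.002,"rx":0,"ry":0,"rz":0,"gripper":0},{"dx":-0.001,"dy":0.19,"dz":-0.002,"rx":0,"ry":0,"rz":0,"gripper":0},{"dx":-0.001,"dy":0.215,"dz":-0.002,"rx":0,"ry":0,"rz":0,"gripper":0},{"dx":-0.001,"dy":0.227,"dz":-0.002,"rx":0,"ry":0,"rz":0,"gripper":0},{"dx":-0.001,"dy":0.234,"dz":-0.002,"rx":0,"ry":0,"rz":0,"gripper":0},{"dx":-0.001,"dy":0.237,"dz":-0.002,"rx":0,"ry":0,"rz":0,"gripper":0},{"dx":-0.001,"dy":0.238,"dz":-0.002,"rx":0,"ry":0,"rz":0,"gripper":0},{"dx":-0.001,"dy":0.238,"dz":-0.002,"rx":0,"ry":0,"rz":0,"gripper":0}]' 60; python3 f.py
```

```text
time: 22.7
tool_pos: [0.481, -0.3543, 0.1435]
tool_rot: [-1.571, -0.003, 0.071]
contact_force: [0.0, 0.2, -2.7]
opening: 0.0156
F mean [-0.133  0.205 -2.424] pull along hook [ 0.243 -0.325  0.652  0.283] tcp [ 0.481 -0.354  0.143] [-1.571 -0.003  0.071] toe [ 0.461 -0.068  0.022] [-0.369  0.024 -0.042]
```

Still hanging free, about 2 mm above the bricks. Lowering gently.

```bash
python3 -m creep '[{"dx":0,"dy":0.0008,"dz":0,"rx":0,"ry":0,"rz":0,"gripper":0},{"dx":0,"dy":0.0014,"dz":0,"rx":0,"ry":0,"rz":0,"gripper":0},{"dx":0,"dy":0.002,"dz":0,"rx":0,"ry":0,"rz":0,"gripper":0},{"dx":0,"dy":0.002,"dz":0,"rx":0,"ry":0,"rz":0,"gripper":0}]' 60; python3 f.py
```

```text
time: 23.4
tool_pos: [0.4809, -0.3542, 0.1414]
tool_rot: [-1.571, -0.003, 0.071]
contact_force: [-1.0, 0.4, 3.6]
opening: 0.0158
F mean [-1.108 -0.143  4.469] pull along hook [ 0.452 -0.16  -0.148 -0.399] tcp [ 0.481 -0.354  0.141] [-1.571 -0.003  0.071] toe [ 0.461 -0.068  0.02 ] [0.123 0.305 0.007]
```

```bash
python3 -m creep '[{"dx":0,"dy":-0.0005,"dz":0,"rx":0,"ry":0,"rz":0,"gripper":0},{"dx":0,"dy":-0.0008,"dz":0,"rx":0,"ry":0,"rz":0,"gripper":0},{"dx":0,"dy":-0.0008,"dz":0,"rx":0,"ry":0,"rz":0,"gripper":0.25},{"dx":0,"dy":-0.0008,"dz":0,"rx":0,"ry":0,"rz":0,"gripper":0.4},{"dx":0,"dy":-0.0008,"dz":0,"rx":0,"ry":0,"rz":0,"gripper":0.6},{"dx":0,"dy":-0.0008,"dz":0,"rx":0,"ry":0,"rz":0,"gripper":0.6},{"dx":0,"dy":-0.0008,"dz":0,"rx":0,"ry":0,"rz":0,"gripper":0.6},{"dx":0,"dy":-0.0008,"dz":0,"rx":0,"ry":0,"rz":0,"gripper":0.6}]' 30; python3 f.py; python3 - <<'E'
from h import *
p,d=read_camera('wrist');cv2.imwrite('pics/w6.png',p[:,:,::-1])
p,d=read_camera('scene');cv2.imwrite('pics/s6.png',cv2.resize(p[130:260,150:360,::-1],None,fx=3.8,fy=3.8,interpolation=2))
E
```

```text
time: 24.6
tool_pos: [0.4808, -0.3541, 0.1417]
tool_rot: [-1.57, -0.002, 0.071]
contact_force: [0.3, -0.8, 0.3]
opening: 0.0547
F mean [ 0.128 -0.159  0.708] pull along hook [-0.821 -0.433  0.252  0.331] tcp [ 0.481 -0.354  0.142] [-1.57  -0.002  0.071] toe [ 0.461 -0.068  0.02 ] [-0.035  0.012 -0.003]
```

View pics/w6.png

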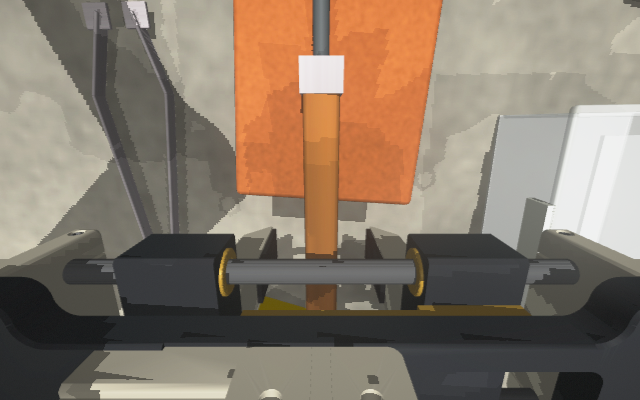

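View pics/s6.png

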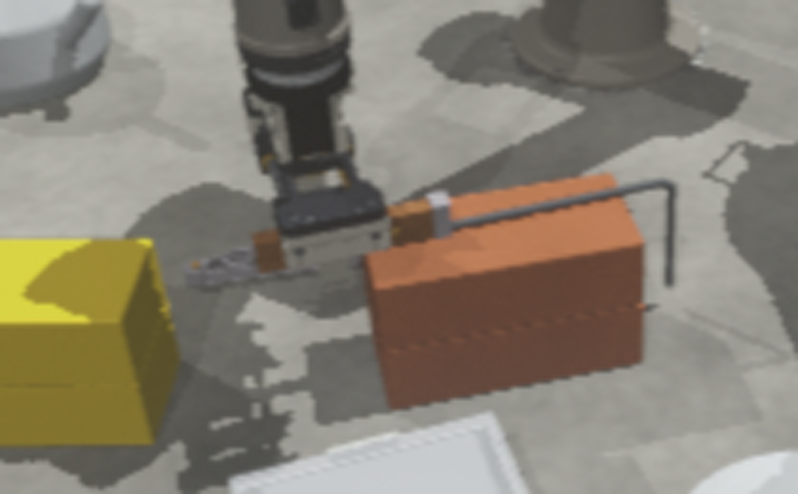

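The hook lies as before with the fingers free of it. Retreating straight up.

```bash
python3 -m creep '[{"dx":0,"dy":-0.015,"dz":0,"rx":0,"ry":0,"rz":0,"gripper":0.6},{"dx":0,"dy":-0.04,"dz":0,"rx":0,"ry":0,"rz":0,"gripper":0.6},{"dx":0,"dy":-0.09,"dz":0,"rx":0,"ry":0,"rz":0,"gripper":0.6},{"dx":0,"dy":-0.14,"dz":0,"rx":0,"ry":0,"rz":0,"gripper":0.6},{"dx":0,"dy":-0.19,"dz":0,"rx":0,"ry":0,"rz":0,"gripper":0.6},{"dx":0,"dy":-0.22,"dz":0,"rx":0,"ry":0,"rz":0,"gripper":0.6},{"dx":0,"dy":-0.22,"dz":0,"rx":0,"ry":0,"rz":0,"gripper":0.6},{"dx":0,"dy":-0.22,"dz":0,"rx":0,"ry":0,"rz":0,"gripper":0.6}]' 30; python3 - <<'E'
from look import *
st=status.observe();print(st['tool_pos'],st['contact_force'])
p,d=read_camera('scene');cv2.imwrite('pics/s7.png',p[:,:,::-1]);S=cloud('scene',d)
t,td=read_camera('top');T=cloud('top',td);cv2.imwrite('pics/t7.png',t[:,:,::-1])
toe=box(S,[.42,-.11,.01],[.5,-.03,.125]);print('toe',np.median(toe,0),toe.min(0),toe.max(0))
hs=box(S,[.42,-.46,.145],[.54,-.2,.175]);print('handle',hs.min(0),hs.max(0),hs.mean(0))
k=box(S,[.575,.15,.14],[.63,.35,.17]);print('knob',k.mean(0))
S0=cloud('scene',np.load('pics/scene0.npy'))
for nm,lo,hi in (('screen',[.4,.08,.185],[.75,.175,.215]),('drawer bar',[.55,.2,.06],[.6,.38,.1])):
  for P in (S0,S):
    q=box(P,lo,hi);print(nm,len(q),q.mean(0),q.max(0))
E
```

```text
time: 25.9
tool_pos: [0.4801, -0.354, 0.361]
tool_rot: [-1.569, -0.001, 0.071]
contact_force: [0.5, 0.2, -0.5]
opening: 0.0549
[ 0.4801 -0.354   0.361 ] [ 0.4642  0.2477 -0.5332]
toe [ 0.463  -0.0682  0.0674] [ 0.4574 -0.0715  0.0225] [ 0.4672 -0.0645  0.1245]
handle [ 0.4623 -0.4289  0.145 ] [ 0.4965 -0.2565  0.1636] [ 0.4837 -0.3348  0.1555]
knob [0.5906 0.2157 0.1586]
screen 331 [0.5586 0.1221 0.1959] [0.707  0.1749 0.2146]
screen 327 [0.5602 0.1215 0.196 ] [0.7066 0.175  0.215 ]
drawer bar 100 [0.5639 0.2985 0.0818] [0.5716 0.3476 0.0872]
drawer bar 104 [0.564  0.2978 0.0819] [0.5733 0.3468 0.0873]
```

View pics/s7.png

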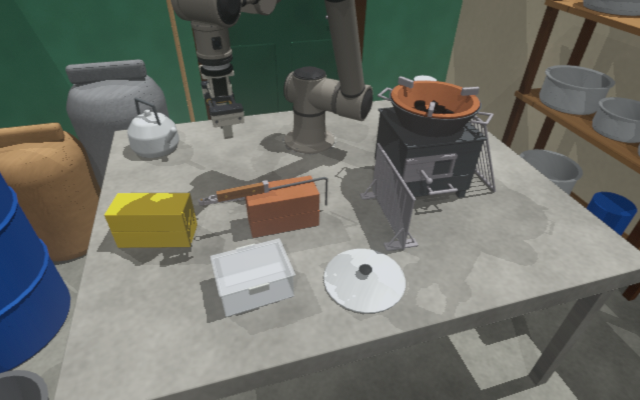

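Everything is in place: the shutter is shut, with its knob at y 0.216. The hook lies on the bricks with its toe hanging at about (326,200), and the screen and drawer haven't moved. Handing in.

```bash
python3 -c "
from cell import robot
print(robot.hand_in())"
```

```text
the job is handed in; nothing more can be done
None
```

The shutter is drawn home and seated on its stop, and the hook is back on the bricks with its toe hanging over the edge. I handed in at about 26 s.

- **Grip:** I took the handle about 21 mm behind its centre. The brick end was only about 4 mm from the centre, so the fingertips would have hit it there.
- **Draw:** I went over the guard, hooked the pin from behind and drew it about 55 mm against roughly 3 N of rubbing. At the stop the force rose while the toe stayed put. I held between 9.1 and 9.9 N for just over a second; the highest single reading was 9.9 N.
- **Last checks:** The knob stayed at y = 0.216 m after I backed off. The guard and the drawer bar read the same as at the start to within 2 mm. The hook lies within about 2 mm of where it was, its toe about 20 mm clear of the slab. The gripper was clear of everything, with no contact force beyond sensor noise.
- **Not measured:** I checked the tub, lid, tongs and yellow bricks only by eye in the pictures, and saw no change.

No check failed or disagreed.

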